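Press a batch of framed mosaics and set them to dry

TASK

The glue pot has been left on the drying stand: first lift it off by its handle and set it upright on the round cork mat. Then lay every small framed mosaic flat, picture up and side by side, on the green pad of the lever press, pull the red bar down to its stop with all of them in the press and let it swing fully back up. Finally move all the mosaics onto the drying stand, lying flat and picture up, without tipping the pot over or disturbing the two paint jars.

Things in the scene. Friction and masses are not known exactly. Their poses are not given: they have to be found in the camera images.
- pot: white enamel glue pot with blue lid, 76 mm diameter, body 84 mm high plus a 5 mm lid knob disc, steel bow handle over the top; origin at the centre of its underside, z up; the handle's bow lies in the pot's y-z plane; 450 g. Starts on the drying stand.
- pot_handle (a point): middle of the pot's bow handle, 140 mm above its underside: a straight level bar 52 mm long along the pot's y, 12 mm thick (pinch it across, along the pot's x); 50 mm clear above the lid. Keep in mind the two bow ends slope down beyond the bar to uprights at y = +-36 mm.
- stand: low brown wooden drying stand, fixed, flat top 130 (its x) x 270 (its y) mm, top 40 mm above the bench; origin at the centre of its underside
- mat: round cork mat on the bench, fixed, 130 mm diameter, 4 mm thick; origin at the centre of its underside
- press: blue lever press, fixed: flat bed 130 (its x) x 280 (its y) mm, 30 mm high; hinge posts behind the bed (x 60 to 135 mm, y +-100 to 116 mm, 68 mm high); origin at the centre of the bed's underside; its front (-x) faces the robot
- bed (a point): centre of the press's green pad, on the top of the bed (30 mm above the bench); pad 100 (press x) x 200 (press y) mm. The platen (100 x 200 mm) closes exactly over the pad, stopping 18 mm above it
- press_lever (a joint): the press's lever and platen, sprung: 0 = standing upright (open, where the spring holds it), 1.571 = its stop, platen level over the bed. The hinge axis runs along the press's y at press x = +115 mm, 53 mm above the bench; the lever swings up and over towards the robot (press -x) as the value grows. About 2 N at the bar to start it, 4 to 6 N at the stop
- lever_bar (a point): middle of the red round bar (16 mm thick, 216 mm long along the press's y, free for 200 mm between two side arms) at the lever's end, 200 mm from the hinge axis: 253 mm above the bench when open, 53 mm above it and 85 mm in front of the pad's centre at the stop. The platen's edge is 35 mm from the bar
- mosaic_a: small framed mosaic: light wooden block 54 (its x) x 36 (its y) x 16 mm high, green and white chequered picture on the top face; origin at the centre of the underside, z up out of the picture; 60 g. May be absent (then no pose is given). Starts on the bench in front of the press.
- mosaic_b: small framed mosaic: light wooden block 54 (its x) x 36 (its y) x 16 mm high, blue and yellow chequered picture on the top face; origin at the centre of the underside, z up out of the picture; 60 g. May be absent (then no pose is given). Starts on the bench in front of the press.
- mosaic_c: small framed mosaic: light wooden block 54 (its x) x 36 (its y) x 16 mm high, red and blue chequered picture on the top face; origin at the centre of the underside, z up out of the picture; 60 g. May be absent (then no pose is given). Starts on the bench in front of the press.
- paint_teal: bystander: small teal-blue paint jar, 42 mm diameter, 75 mm high; origin at the centre of its underside
- paint_amber: bystander: small amber paint jar, 42 mm diameter, 75 mm high; origin at the centre of its underside
There are look-alikes about, which are no part of the job. Of the things that look like the pot, the largest one is meant.

How it is judged:
On the way, in this order (a step that is already met when the one before it is completed fails the run):
1. the pot stands upright on the cork mat, let go (horizontal distance between pot and mat below 0.035 m and z of pot in the frame of mat below 0.01 m and angle between pot's own z axis and vertical below 0.12 rad and linear speed of pot below 0.02 m/s and contact force between the fingers and pot below 0.3 N), for 0.3 s.
2. all mosaics lie flat, picture up, on the press's green pad (x of mosaic_a in the frame of bed between -0.034 and 0.034 m and y of mosaic_a in the frame of bed between -0.084 and 0.084 m and z of mosaic_a in the frame of bed between -0.006 and 0.006 m and angle between each of mosaic_a, mosaic_b, mosaic_c's own z axis and vertical below 0.12 rad and x of mosaic_b in the frame of bed between -0.034 and 0.034 m and y of mosaic_b in the frame of bed between -0.084 and 0.084 m and z of mosaic_b in the frame of bed between -0.006 and 0.006 m and x of mosaic_c in the frame of bed between -0.034 and 0.034 m and y of mosaic_c in the frame of bed between -0.084 and 0.084 m and z of mosaic_c in the frame of bed between -0.006 and 0.006 m), for 0.3 s.
3. the lever is at its stop with all mosaics on the pad (all of step 2 and value of joint press_lever above 1.49 rad), for 0.2 s.
4. the lever has swung back up (value of joint press_lever below 0.1 rad), for 0.2 s.
At the end, for the whole second after the job is handed in: every mosaic lies at rest, flat (within 7 degrees) and picture up, on the drying stand (centre within 50 mm of the stand's middle along its short side and 118 mm along its long side); the pot stands upright on the cork mat, centres within 35 mm; the press lever is back up (below 0.1 rad) (x of mosaic_a in the frame of stand between -0.05 and 0.05 m and y of mosaic_a in the frame of stand between -0.118 and 0.118 m and z of mosaic_a in the frame of stand between 0.034 and 0.046 m and angle between each of mosaic_a, mosaic_b, mosaic_c, pot's own z axis and vertical below 0.12 rad and linear speed of each of mosaic_a, mosaic_b, mosaic_c, pot below 0.02 m/s and x of mosaic_b in the frame of stand between -0.05 and 0.05 m and y of mosaic_b in the frame of stand between -0.118 and 0.118 m and z of mosaic_b in the frame of stand between 0.034 and 0.046 m and x of mosaic_c in the frame of stand between -0.05 and 0.05 m and y of mosaic_c in the frame of stand between -0.118 and 0.118 m and z of mosaic_c in the frame of stand between 0.034 and 0.046 m and horizontal distance between pot and mat below 0.035 m and z of pot in the frame of mat below 0.01 m and value of joint press_lever below 0.1 rad); the robot touches nothing.
It fails at once if the pot is tipped by more than 35 degrees (angle between pot's own z axis and vertical above 0.61 rad).
It fails at once if the teal paint jar is pushed more than 30 mm away (distance of paint_teal from where it was at the start of the episode above 0.03 m).
It fails at once if the amber paint jar is pushed more than 30 mm away (distance of paint_amber from where it was at the start of the episode above 0.03 m).
Of mosaic_a, mosaic_b, mosaic_c only 2 to 3 are there at a start; the rules pass over those that are not, and their reading is None.
At some moment in a run one of mosaic_a, mosaic_b, mosaic_c may be knocked a few centimetres aside while the robot is not near it.
It also fails if it takes over 210 s, if anything falls off the work surface, if the arm or the gripper's body presses on something with over 40 N, if the wrist force passes 120 N, or if a joint passes its speed limit or range.

ROBOT

A 6-joint arm with a two-finger parallel gripper is mounted at the origin on the work surface. World frame = base frame: x ahead of the robot, y to its left, z up, the work surface at z = 0. Lengths are in m, angles in rad, forces in N, time in s.
With the tool pointing down it reaches from about 0.35 to 0.925 m from the base axis. Payload 6.4 kg.
Tool frame: the origin (TCP) lies on the centre line of the jaws, within the pads' length; the fingertips stand 8 mm ahead of it and the grasp point (between the pads) lies 11 mm behind it (tip_reach is the distance from the TCP to the fingertips, in m); z points along the fingers, x is the direction in which the jaws open and shut, and the axes are right-handed (so a half turn about z gives the same grasp; the last joint's range is limited). The gripper opens to 85 mm and grips with 20 to 120 N. Pads are 22 mm wide; open, the fingers measure 114 mm over their backs; the gripper's body (76 mm by 85 mm) begins 54 mm behind the grasp point. The pads swing forward as they close: fully open they stand 13 mm farther back than shut.
Start: joints at [1.092, 0.245, 1.558, -0, 1.339, -0.174], TCP at [0.195, 0.62, 0.239] pointing down, gripper open.
Joint ranges: [-3.13, 3.13], [-1.02, 2.26], [0.13, 2.54], [-0.95, 4.09], [0.21, 2.88], [-2.74, 2.74]. Speed limits (rad/s): [2.57, 2.57, 3.14, 3.14, 3.14, 3.14].

INTERFACE

Orientations are given as a rotation vector (axis times angle).
In Python, from plant import * gives the robot as it stands.
- The arm moves only by the tool step_arm, never from a script. Its argument "moves" is a list of rows, each a list of 7 numbers: the shift along the world's x, y, z in units of 25 mm (1.0 is 25 mm), then the turn, a rotation vector about the world's x, y, z in units of 8 degrees (1.0 is 8 degrees), then the gripper's target within -1 to 1 (fully open at 1, half-way at 0, shut at -1). In form: [[dx, dy, dz, ax, ay, az, hand], ...]. A call has 1 to 10 rows; each row is the pose to reach, as a shift and turn from the pose commanded when the call began; what a row does not reach only later rows make up. A row lasts 1/8 s, in which the tool goes at most 62.5 mm and 10.7 degrees, less where a joint would pass 70% of its speed; a pose out of reach is approached as far as the arm can. A call with a gripper value outside its range is refused whole. The fingers move at their own pace and stop on an object; "squeeze" is the grip in N (left out, the last holds). Time passes only in rows, so rows that repeat a pose let the fingers close. It gives the time, the measured TCP pose, the force and the opening at its end, in the units of the state.
- observe(): the state, without advancing time (a new reading comes with each control period).
- snapshot(name): name is "scene" or "top" or "wrist"; returns the picture (384x512x3 uint8, red, green, blue); there is no depth.
- camera_info(name): a dict with "K" (3x3 intrinsics, pixels), "R" (3x3) and "t" (3): a world point X has camera coordinates R X + t. Camera axes: x right, y down, z forward; pixel columns grow to the right and rows downward; lengths in m; the calibration is good to about 2 mm. A picture is of the moment at which its call begins: read the wrist's pose just before it. camera_info takes no time and is no camera call; for the wrist camera it gives the pose at the moment of the call.
- close_job(): hands the job in, once; it reports no verdict.
The state is a dict: "time": time; "joint_pos": joint angles; "joint_velocities": joint speeds; "tau": joint torques, N m; "eef_pos": TCP position; "eef_rot": TCP orientation; "wrist_force": force on the tool from outside, world axes, zero at the start; "wrist_torque": the same for the moment, N m; "finger_gap": finger opening in m.
Only numpy, scipy, OpenCV 4.12 (cv2) and the standard library are available. Lean on these libraries where they do the work, as an engineer would, in place of code of your own. Each camera call takes 0.05 s, during which the arm holds its last target.

## Working session

There is one attempt and no reset: what is moved stays moved. The work goes in short steps, Python scripts to look and compute and a tool call to move; the robot and the scene stay as the last step left them, time stands still between calls to the robot, and variables do not carry over. Pictures are saved under pics/ and viewed, and the job is handed in when it is done.

Besides the shell and the picture viewer there is one more tool, called after "Emit:" in YAML: its name, and indented under it one key for each argument. step_arm: Moves the arm, as the interface text tells. Its arguments: {"type":"object","properties":{"moves":{"type":"array"},"squeeze":{"type":"number"}},"required":["moves"]}

```bash
ls; mkdir -p pics; cat > h.py <<'E'
import numpy as np, cv2
from plant import *
def save(name,fn):
    im=snapshot(name); cv2.imwrite('pics/'+fn,cv2.cvtColor(im,cv2.COLOR_RGB2BGR)); return im
def ray(ci,u,v,z):
    K=np.array(ci['K']);R=np.array(ci['R']);t=np.array(ci['t'])
    c=-R.T@t; d=R.T@np.linalg.inv(K)@np.array([u,v,1.])
    return c+d*(z-c[2])/d[2]
def proj(ci,X):
    p=np.array(ci['K'])@(np.array(ci['R'])@np.array(X)+np.array(ci['t'])); return p[:2]/p[2]
E
python3 - <<'E'
from h import *
print(observe())
save('scene','s0.png');save('top','t0.png')
for n in('scene','top'):print(camera_info(n))
E
```

```text
pics
{'time': 0.0, 'joint_pos': array([ 1.09189375e+00,  2.45798023e-01,  1.55904616e+00,  2.12183593e-05,
        1.33869842e+00, -1.74114962e-01]), 'joint_velocities': array([-0.0015643 ,  0.00112953,  0.00256715, -0.00097899, -0.00074706,
       -0.00169888]), 'tau': array([ 5.85158273e-05, -4.29528594e+01, -3.26119101e+01, -1.55777002e-04,
        5.49659104e-03,  1.18176189e-06]), 'eef_pos': array([0.19479827, 0.6195429 , 0.2381733 ]), 'eef_rot': array([ 2.53224332,  1.85796409, -0.00275971]), 'wrist_force': array([ 0.21081139, -0.43861309, -0.67096419]), 'wrist_torque': array([-0.017761  , -0.00865981, -0.02680231]), 'finger_gap': 0.08556400411044963}
{'K': array([[380.6299242 ,   0.        , 262.24323979],
       [  0.        , 380.6299242 , 191.14755954],
       [  0.        ,   0.        ,   1.        ]]), 'R': array([[ 0.7720008 ,  0.63560962, -0.00389566],
       [ 0.52352391, -0.63931526, -0.56320397],
       [-0.36046841,  0.43275444, -0.82630873]]), 't': array([-0.3971589 , -0.19239315,  1.42407441])}
{'K': array([[349.22774168,   0.        , 252.8978954 ],
       [  0.        , 349.22774168, 185.69247139],
       [  0.        ,   0.        ,   1.        ]]), 'R': array([[ 8.97601926e-04, -9.99999495e-01,  4.52379453e-04],
       [-9.95601528e-01, -9.36035108e-04, -9.36841531e-02],
       [ 9.36845292e-02, -3.66298599e-04, -9.95601866e-01]]), 't': array([-0.03291249,  0.55037301,  1.25079646])}
```

View pics/s0.png

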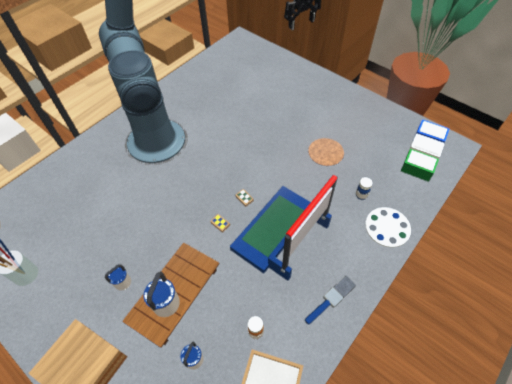

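View pics/t0.png

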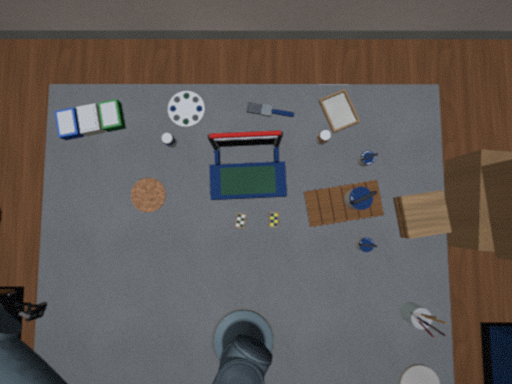

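Scene: the stand is at top-view (344,203) with the big pot on it at (361,198), and two smaller decoy pots are at (369,158) and (366,244). The mat is at (148,195) and the press at (248,180). Mosaic a is at (241,221) and b at (274,220); c is absent. Next I'll measure these.

```bash
python3 - <<'E'
from h import *
t=cv2.imread('pics/t0.png');s=cv2.imread('pics/s0.png')
a=cv2.resize(t[130:250,290:400],None,fx=5,fy=5,interpolation=cv2.INTER_CUBIC);cv2.imwrite('pics/t0a.png',a)
b=cv2.resize(t[120:240,200:300],None,fx=5,fy=5,interpolation=cv2.INTER_CUBIC);cv2.imwrite('pics/t0b.png',b)
c=cv2.resize(s[230:350,90:230],None,fx=5,fy=5,interpolation=cv2.INTER_CUBIC);cv2.imwrite('pics/s0a.png',c)
ci=camera_info('top');cs=camera_info('scene')
hsv=cv2.cvtColor(t,cv2.COLOR_BGR2HSV)
# mat
def blobs(img,lo,hi,z,ci,amin=40,roi=None):
    h=cv2.cvtColor(img,cv2.COLOR_BGR2HSV);m=cv2.inRange(h,lo,hi)
    if roi: 
        mm=np.zeros_like(m);x0,y0,x1,y1=roi;mm[y0:y1,x0:x1]=m[y0:y1,x0:x1];m=mm
    cnt,_=cv2.findContours(m,cv2.RETR_EXTERNAL,cv2.CHAIN_APPROX_NONE)
    for k in cnt:
        if cv2.contourArea(k)<amin: continue
        P=np.array([ray(ci,*p[0],z)[:2] for p in k],np.float32)
        r=cv2.minAreaRect(P);M=cv2.moments(k)
        print(cv2.boundingRect(k),'c',ray(ci,M['m10']/M['m00'],M['m01']/M['m00'],z)[:2].round(4),'rect',np.round(r[0],4),np.round(r[1],4),round(r[2],1))
print('mat');blobs(t,(5,60,60),(20,255,255),.004,ci,200,(120,170,180,220))
print('stand');blobs(t,(0,60,30),(25,255,255),.04,ci,200,(295,170,392,235))
print('pad');blobs(t,(55,60,20),(90,255,255),.03,ci,200,(200,150,300,210))
print('bed');blobs(t,(55,60,20),(130,255,255),.03,ci,200,(200,150,300,210))
E
```

```text
mat
(131, 178, 35, 34) c [0.5193 0.3579] rect [0.5196 0.3569] [0.1227 0.1267] 0.1
stand
(304, 180, 80, 47) c [ 0.4868 -0.3577] rect [ 0.4871 -0.358 ] [0.1289 0.2688] 9.2
pad
(221, 166, 54, 29) c [ 0.5711 -0.0123] rect [ 0.5715 -0.0126] [0.0976 0.1961] 2.8
bed
(209, 150, 78, 50) c [ 0.5738 -0.0114] rect [ 0.5917 -0.0123] [0.1804 0.2815] 0.1
```

View pics/t0a.png

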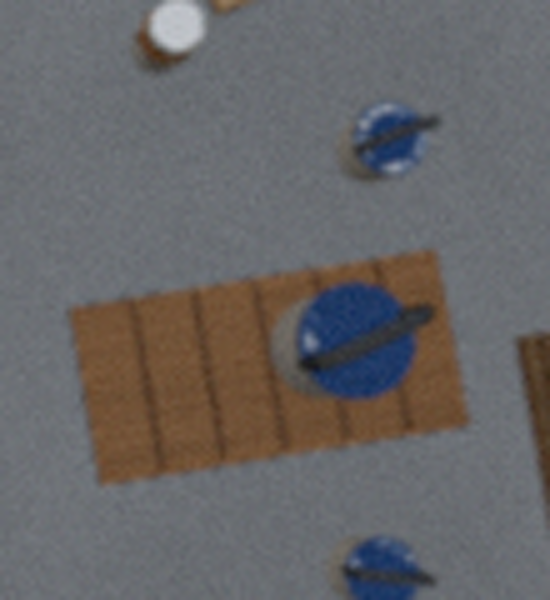

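View pics/t0b.png

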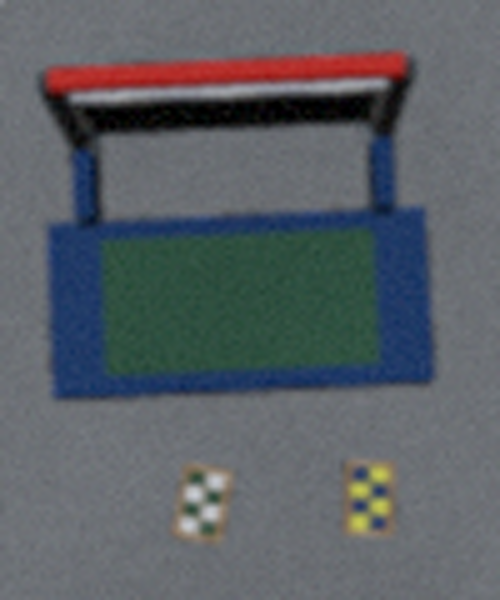

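View pics/s0a.png

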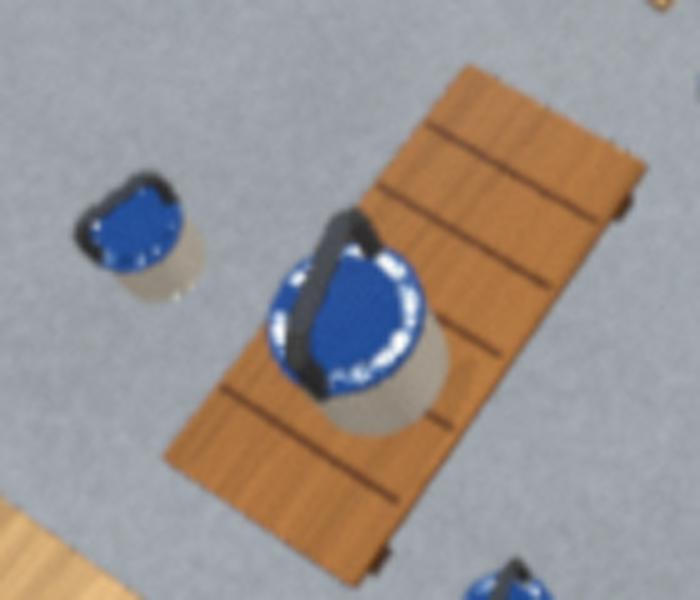

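```bash
python3 - <<'E'
from h import *
t=cv2.imread('pics/t0.png');s=cv2.imread('pics/s0.png')
ci=camera_info('top');cs=camera_info('scene')
print('lid top',ray(ci,355/5+290,340/5+130,.124))
print('lid scene',ray(cs,347/5+90,315/5+230,.124))
# dark handle mask
for im,c,roi,nm in((t,ci,(340,180,385,220),'top'),(s,cs,(140,268,172,315),'scene')):
    h=cv2.cvtColor(im,cv2.COLOR_BGR2HSV);x0,y0,x1,y1=roi
    m=((h[...,2]<85)&(h[...,1]<110)).astype(np.uint8);mm=np.zeros_like(m);mm[y0:y1,x0:x1]=m[y0:y1,x0:x1]
    n,l,st,ce=cv2.connectedComponentsWithStats(mm)
    for i in range(1,n):
        if st[i,4]<15: continue
        ys,xs=np.where(l==i);vx,vy,px,py=cv2.fitLine(np.c_[xs,ys].astype(np.float32),cv2.DIST_L2,0,.01,.01).ravel()
        q=(xs-px)*vx+(ys-py)*vy
        e=[ray(c,px+vx*k,py+vy*k,.18) for k in(q.min(),q.max())]
        print(nm,st[i],ce[i],'mid',ray(c,*ce[i],.18),'ends',e[0][:2],e[1][:2],'ang',np.degrees(np.arctan2(*(e[1]-e[0])[1::-1])))
# mosaics: top face not-grey mask z=.016
h=cv2.cvtColor(t,cv2.COLOR_BGR2HSV)
for roi in((230,210,252,232),(264,209,286,231)):
    x0,y0,x1,y1=roi; sub=t[y0:y1,x0:x1].astype(int)
    bg=np.median(sub.reshape(-1,3),0); d=np.abs(sub-bg).sum(2)
    m=(d>50).astype(np.uint8); m=cv2.morphologyEx(m,cv2.MORPH_CLOSE,np.ones((3,3)))
    k=max(cv2.findContours(m,0,cv2.CHAIN_APPROX_NONE)[0],key=cv2.contourArea)
    P=np.array([ray(ci,p[0][0]+x0,p[0][1]+y0,.016)[:2] for p in k],np.float32)
    print('mos',cv2.minAreaRect(P))
o=observe();print(o['eef_pos'],o['eef_rot'])
from scipy.spatial.transform import Rotation as Ro
print(Ro.from_rotvec(o['eef_rot']).as_matrix().round(3))
E
```

```text
lid top [ 0.49994008 -0.39591518  0.124     ]
lid scene [ 0.50626258 -0.39994689  0.124     ]
top [348 191  29  18 127] [361.74015748 198.81102362] mid [ 0.49404186 -0.38083356  0.18      ] ends [ 0.47137524 -0.33759018] [ 0.51784762 -0.42625004] ang -62.33805113484874
scene [156 272  10   9  44] [161.22727273 276.11363636] mid [ 0.50244052 -0.37366788  0.18      ] ends [ 0.49223317 -0.37342189] [ 0.51515968 -0.37397442] ang -1.380552210870622
scene [147 290   9  20  76] [150.48684211 300.82894737] mid [ 0.5288483 -0.4312357  0.18     ] ends [ 0.50627849 -0.41827126] [ 0.54793113 -0.44219715] ang -29.873687095177825
mos ((0.42469024658203125, 0.012943635694682598), (0.03009815327823162, 0.05017432942986488), 76.19165802001953)
mos ((0.42899131774902344, -0.1061321347951889), (0.031483277678489685, 0.05307267978787422), 81.51557922363281)
[0.19484409 0.61958523 0.23828068] [ 2.53231246e+00  1.85792877e+00 -2.48135937e-03]
[[ 0.3    0.954 -0.001]
 [ 0.954 -0.3   -0.002]
 [-0.002 -0.    -1.   ]]
```

Emit:
step_arm:
  moves:
    - [1, -2, 1, 0, 0, -0.4, 1]
    - [2, -4, 2, 0, 0, -0.8, 1]
    - [3, -6, 3, 0, 0, -1.2, 1]
    - [4, -8, 3.7, 0, 0, -1.6, 1]
    - [5, -10, 3.7, 0, 0, -2, 1]
    - [6, -12, 3.7, 0, 0, -2.4, 1]
    - [7, -14, 3.7, 0, 0, -2.8, 1]
    - [8, -16, 3.7, 0, 0, -3.2, 1]
    - [9, -18, 3.7, 0, 0, -3.6, 1]
    - [10.2, -20, 3.7, 0, 0, -4, 1]

```text
time: 1.35
eef_pos: [0.4503, 0.1183, 0.3316]
eef_rot: [-2.948, -1.086, -0.0]
wrist_force: [0.7, 0.0, 0.3]
finger_gap: 0.0855
```

Emit:
step_arm:
  moves:
    - [0, -2.3, 0, 0, 0, -0.3, 1]
    - [0, -4.6, 0, 0, 0, -0.6, 1]
    - [0, -6.9, 0, 0, 0, -0.9, 1]
    - [0, -9.2, 0, 0, 0, -1.2, 1]
    - [0, -11.5, 0, 0, 0, -1.5, 1]
    - [0, -13.8, 0, 0, 0, -1.8, 1]
    - [0, -16, 0, 0, 0, -1.9, 1]
    - [0, -17.6, 0, 0, 0, -1.9, 1]
    - [0, -17.6, 0, 0, 0, -1.9, 1]

```text
time: 2.48
eef_pos: [0.4494, -0.3219, 0.3307]
eef_rot: [-3.065, -0.683, 0.002]
wrist_force: [0.5, 0.4, 0.2]
finger_gap: 0.0855
```

```bash
python3 - <<'E'
from h import *
o=observe();print(o['eef_pos'],o['eef_rot'],o['joint_pos'])
ci=camera_info('wrist');save('wrist','w1.png');print(ci)
save('scene','s1.png')
E
```

```text
[ 0.44935029 -0.32193433  0.33071504] [-3.06473651e+00 -6.83349311e-01  1.73605945e-03] [-8.26741650e-01 -4.55383111e-02  1.70436416e+00 -1.58148499e-04
  1.48470201e+00 -1.26549386e+00]
{'K': array([[327.25644713,   0.        , 252.30291724],
       [  0.        , 327.25644713, 189.56187255],
       [  0.        ,   0.        ,   1.        ]]), 'R': array([[ 9.05510930e-01,  4.24322832e-01, -2.98473486e-04],
       [ 4.09855810e-01, -8.74455557e-01,  2.59510491e-01],
       [ 1.09855225e-01, -2.35111917e-01, -9.65740243e-01]]), 't': array([-0.27036301, -0.52417143,  0.34102494])}
```

View pics/w1.png

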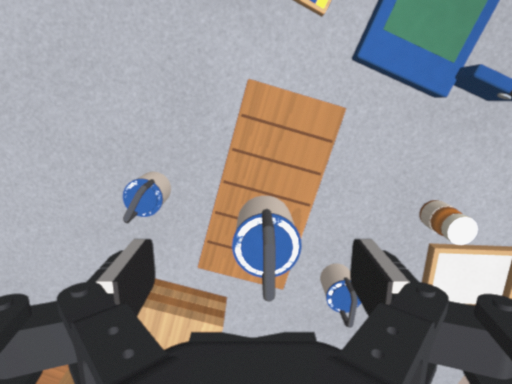

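View pics/s1.png

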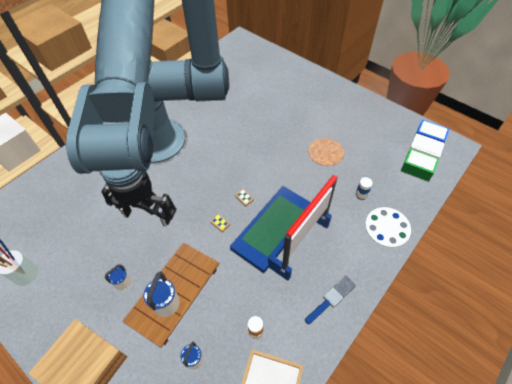

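```bash
python3 - <<'E'
from h import *
R=np.array([[ 9.05510930e-01,  4.24322832e-01, -2.98473486e-04],[ 4.09855810e-01, -8.74455557e-01,  2.59510491e-01],[ 1.09855225e-01, -2.35111917e-01, -9.65740243e-01]])
ci=dict(K=camera_info('wrist')['K'],R=R,t=np.array([-0.27036301, -0.52417143,  0.34102494]))
print('lid',ray(ci,267.5,246,.124))
a,b=ray(ci,267,213,.17),ray(ci,269,298,.17);print('handle ends',a,b,np.linalg.norm(a-b),'mid',(a+b)/2,np.degrees(np.arctan2(*(b-a)[1::-1])))
E
```

```text
lid [ 0.5046711  -0.39917014  0.124     ]
handle ends [ 0.47826599 -0.35034692  0.17      ] [ 0.52015051 -0.4323669   0.17      ] 0.09209555339699843 mid [ 0.49920825 -0.39135691  0.17      ] -62.94830442628842
```

Emit:
step_arm:
  moves:
    - [1, -1.4, 0, 0, 0, 0.25, 1]
    - [2.05, -2.87, 0, 0, 0, 0.25, 1]
    - [2.05, -2.87, -1.5, 0, 0, 0.25, 1]
    - [2.05, -2.87, -3, 0, 0, 0.25, 1]
    - [2.05, -2.87, -4.5, 0, 0, 0.25, 1]
    - [2.05, -2.87, -5.8, 0, 0, 0.25, 1]
    - [2.05, -2.87, -6.5, 0, 0, 0.25, 1]
    - [2.05, -2.87, -6.5, 0, 0, 0.25, 1]

```text
time: 3.58
eef_pos: [0.5012, -0.3904, 0.1683]
eef_rot: [-3.05, -0.743, 0.002]
wrist_force: [-0.7, 0.0, 0.3]
finger_gap: 0.0857
```

```bash
python3 - <<'E'
from h import *
o=observe();print(o['eef_pos'],o['eef_rot'],o['wrist_force'])
save('wrist','w2.png')
save('scene','s2.png')
s=cv2.imread('pics/s2.png');cv2.imwrite('pics/s2a.png',cv2.resize(s[200:350,80:230],None,fx=4,fy=4,interpolation=cv2.INTER_CUBIC))
E
```

```text
[ 0.50116221 -0.390394    0.16833798] [-3.05023181e+00 -7.43445125e-01  1.60324348e-03] [-0.663541    0.02553581  0.33845206]
```

View pics/w2.png

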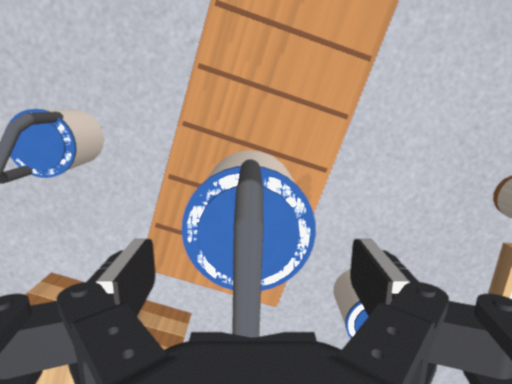

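View pics/s2a.png

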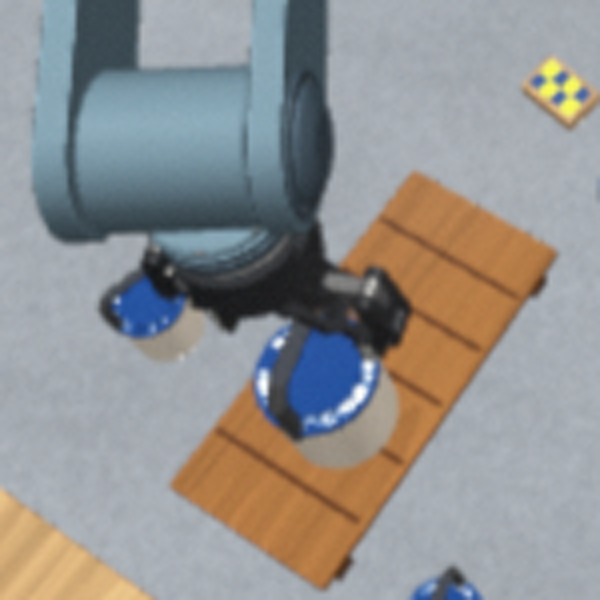

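Emit:
step_arm:
  moves:
    - [0.08, -0.2, 0, 0, 0, 0, 0]
    - [0.08, -0.2, 0, 0, 0, 0, -1]
    - [0.08, -0.2, 0, 0, 0, 0, -1]
    - [0.08, -0.2, 0, 0, 0, 0, -1]
    - [0.08, -0.2, 0, 0, 0, 0, -1]
    - [0.08, -0.2, 0, 0, 0, 0, -1]
    - [0.08, -0.2, 0, 0, 0, 0, -1]
  squeeze: 60

```text
time: 4.55
eef_pos: [0.5033, -0.3969, 0.1695]
eef_rot: [3.052, 0.742, -0.0]
wrist_force: [-1.7, -1.0, 1.6]
finger_gap: 0.0099
```

Emit:
step_arm:
  moves:
    - [0, 0, 0.3, 0, 0, 0, -1]
    - [0, 0, 0.8, 0, 0, 0, -1]
    - [0, 0, 1.6, 0, 0, 0, -1]
    - [0, 0, 2.6, 0, 0, 0, -1]
    - [0, 0, 3.6, 0, 0, 0, -1]
    - [0, 0, 4.2, 0, 0, 0, -1]
    - [0, 0, 4.2, 0, 0, 0, -1]

```text
time: 5.42
eef_pos: [0.5039, -0.3972, 0.2764]
eef_rot: [3.05, 0.742, 0.003]
wrist_force: [-0.8, 0.4, -5.4]
finger_gap: 0.0101
```

```bash
python3 - <<'E'
from h import *
o=observe();print(o['eef_pos'],o['eef_rot'],o['wrist_force'],o['finger_gap'])
save('wrist','w3.png')
save('scene','s3.png')
E
```

```text
[ 0.50387819 -0.39721757  0.27638245] [3.04954294e+00 7.41729131e-01 2.73460433e-03] [-0.84173605  0.44276194 -5.37095505] 0.010127842319381249
```

View pics/w3.png

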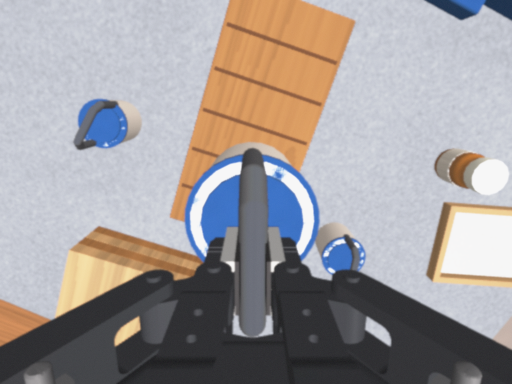

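View pics/s3.png

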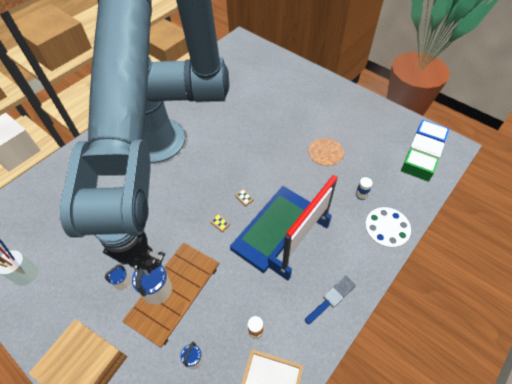

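Emit:
step_arm:
  moves:
    - [-0.2, 0.4, 0, 0, 0, 0, -1]
    - [-0.5, 1.2, 0, 0, 0, 0, -1]
    - [-0.9, 2.5, 0, 0, 0, 0, -1]
    - [-1.3, 4, 0, 0, 0, 0, -1]
    - [-1.6, 5.7, 0, 0, 0, 0, -1]
    - [-1.8, 7.4, 0, 0, 0, 0, -1]
    - [-2, 9.1, 0, 0, 0, 0, -1]
    - [-2, 10.8, 0, 0, 0, 0, -1]
    - [-2, 12.5, 0, 0, 0, 0, -1]
    - [-2, 14.2, 0, 0, 0, 0, -1]

```text
time: 6.78
eef_pos: [0.4522, -0.0398, 0.2734]
eef_rot: [-3.052, -0.742, 0.002]
wrist_force: [0.2, -0.2, -4.5]
finger_gap: 0.0098
```

Emit:
step_arm:
  moves:
    - [0.1, 1.7, 0, 0, 0, 0, -1]
    - [0.3, 3.4, 0, 0, 0, 0, -1]
    - [0.6, 5.1, 0, 0, 0, 0, -1]
    - [0.9, 6.8, 0, 0, 0, 0, -1]
    - [1.3, 8.5, 0, 0, 0, 0, -1]
    - [1.7, 10.2, 0, 0, 0, 0, -1]
    - [2.1, 11.9, 0, 0, 0, 0, -1]
    - [2.4, 13.5, 0, 0, 0, 0, -1]
    - [2.55, 14.8, 0, 0, 0, 0, -1]
    - [2.62, 15.6, 0, 0, 0, 0, -1]

```text
time: 8.02
eef_pos: [0.5178, 0.3495, 0.2731]
eef_rot: [3.052, 0.744, -0.004]
wrist_force: [0.1, -0.9, -4.4]
finger_gap: 0.0099
```

Emit:
step_arm:
  moves:
    - [0, 0.4, -0.5, 0, 0, 0, -1]
    - [0, 0.4, -1.5, 0, 0, 0, -1]
    - [0, 0.4, -2.5, 0, 0, 0, -1]
    - [0, 0.4, -3.4, 0, 0, 0, -1]
    - [0, 0.4, -3.4, 0, 0, 0, -1]

```text
time: 8.65
eef_pos: [0.5169, 0.3567, 0.1858]
eef_rot: [3.051, 0.741, -0.011]
wrist_force: [0.6, 0.2, -5.0]
finger_gap: 0.0103
```

```bash
python3 - <<'E'
from h import *
o=observe();print(o['eef_pos'],o['eef_rot'],o['wrist_force'],o['finger_gap'])
im=cv2.cvtColor(save('top','t4.png'),4)
s=cv2.cvtColor(save('scene','s4.png'),4)
cv2.imwrite('pics/s4a.png',cv2.resize(s[90:230,250:400],None,fx=4,fy=4,interpolation=cv2.INTER_CUBIC))
E
```

```text
[0.51686896 0.3566637  0.18579893] [ 3.0513932   0.74058059 -0.01075442] [ 0.62434847  0.15950517 -5.00037599] 0.010303011367606895
```

View pics/s4a.png

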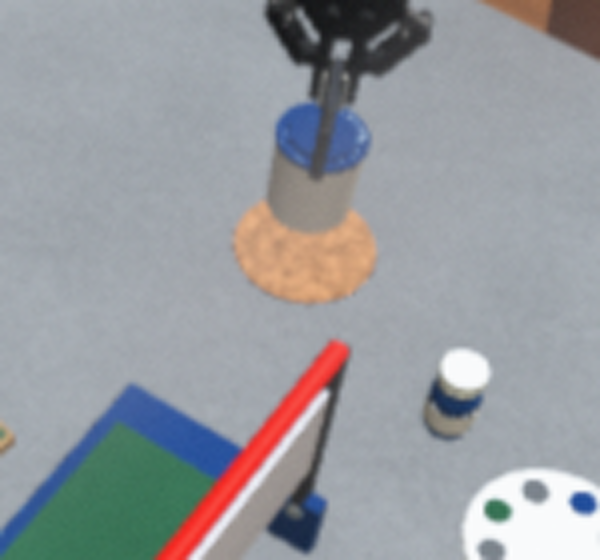

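View pics/t4.png

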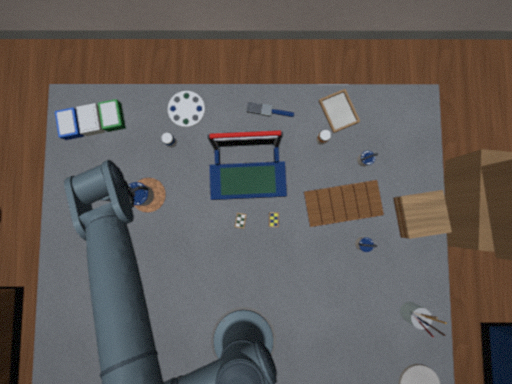

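Emit:
step_arm:
  moves:
    - [0.05, 0.05, -0.8, 0, 0, 0, -1]
    - [0.05, 0.05, -1.6, 0, 0, 0, -1]
    - [0.05, 0.05, -1.95, 0, 0, 0, -1]
    - [0.05, 0.05, -2.05, 0, 0, 0, -1]
    - [0.05, 0.05, -2.12, 0, 0, 0, -1]
    - [0.05, 0.05, -2.12, 0, 0, 0, -1]

```text
time: 9.5
eef_pos: [0.5204, 0.3597, 0.1369]
eef_rot: [-3.052, -0.742, -0.002]
wrist_force: [-0.6, 0.2, -4.0]
finger_gap: 0.0099
```

Emit:
step_arm:
  moves:
    - [0, 0, 0, 0, 0, 0, -0.4]
    - [0, 0, 0, 0, 0, 0, 0.2]
    - [0, 0, 0, 0, 0, 0, 1]
    - [0, 0, 0, 0, 0, 0, 1]
    - [0, 0, 0, 0, 0, 0, 1]
    - [0, 0, 0, 0, 0, 0, 1]
    - [0, 0, 0.5, 0, 0, 0, 1]
    - [0, 0, 1.5, 0, 0, 0, 1]
    - [0, 0, 3, 0, 0, 0, 1]
    - [0, 0, 4.5, 0, 0, 0, 1]

```text
time: 10.75
eef_pos: [0.5201, 0.3596, 0.2509]
eef_rot: [-3.052, -0.742, -0.001]
wrist_force: [0.7, 0.6, 0.6]
finger_gap: 0.0857
```

```bash
python3 - <<'E'
from h import *
o=observe();print(o['eef_pos'],o['eef_rot'],o['wrist_force'],o['finger_gap'],o['joint_pos'])
ci=camera_info('wrist')
save('wrist','w5.png')
s=cv2.cvtColor(save('scene','s5.png'),4)
cv2.imwrite('pics/s5a.png',cv2.resize(s[90:230,250:400],None,fx=4,fy=4,interpolation=cv2.INTER_CUBIC))
E
```

```text
[0.52009009 0.35958029 0.2508555 ] [-3.05247847e+00 -7.42354439e-01 -1.18759383e-03] [0.69085029 0.56401959 0.60235085] 0.08574337967872032 [ 4.25880986e-01  1.94665338e-01  1.59535824e+00 -1.97055210e-06
  1.35079990e+00 -5.12504246e-02]
```

View pics/s5a.png

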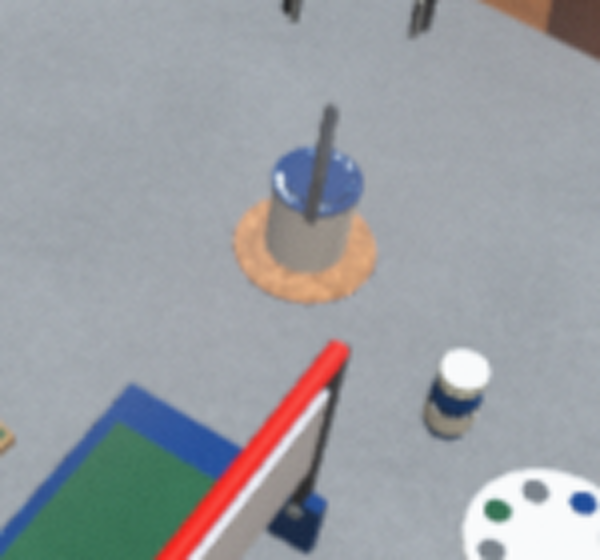

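View pics/w5.png

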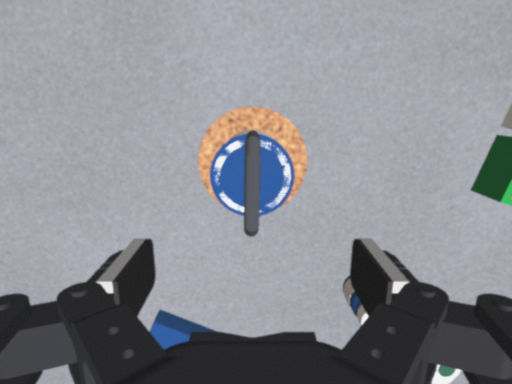

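Pot is upright and centred on the mat. Next I go over the mosaics.

Emit:
step_arm:
  moves:
    - [-0.4, -1.6, 0, 0, 0, 0.7, 1]
    - [-0.8, -3.2, 0, 0, 0, 1.4, 1]
    - [-1.2, -4.8, 0, 0, 0, 2.1, 1]
    - [-1.6, -6.4, 0, 0, 0, 2.8, 1]
    - [-2.1, -8, 0, 0, 0, 3.5, 1]
    - [-2.6, -10, 0, 0, 0, 4.2, 1]
    - [-3.1, -12, 0, 0, 0, 4.9, 1]
    - [-3.6, -14, 0, 0, 0, 5.6, 1]
    - [-4, -15.2, 0, 0, 0, 6.1, 1]
    - [-4, -15.2, 0, 0, 0, 6.1, 1]

```text
time: 12.1
eef_pos: [0.4196, -0.0218, 0.2487]
eef_rot: [2.477, 1.932, 0.0]
wrist_force: [1.0, -0.1, 0.4]
finger_gap: 0.0853
```

```bash
cat >> h.py <<'E'
def mos(ci,im,z=.016,wood=True):
    """find mosaics by coloured/wood blob among grey; returns rect in world"""
    h=cv2.cvtColor(im,cv2.COLOR_RGB2HSV); b=cv2.cvtColor(im,cv2.COLOR_RGB2BGR)
    out=[]
    return out
def jaw():
    from scipy.spatial.transform import Rotation as Ro
    o=observe();x=Ro.from_rotvec(o['eef_rot']).as_matrix()[:,0];a=np.degrees(np.arctan2(x[1],x[0]))
    return o['eef_pos'].round(4),round(a,1),o['finger_gap'],o['wrist_force'].round(1),o['joint_pos'].round(2),o['time']
E
python3 - <<'E'
from h import *
print(jaw())
ci=camera_info('wrist');np.save('w6ci.npy',ci,allow_pickle=True)
save('wrist','w6.png')
E
```

```text
(array([ 0.4196, -0.0218,  0.2487]), np.float64(75.9), 0.08531183494022307, array([ 1. , -0.1,  0.4]), array([-0.32, -0.34,  2.11,  0.  ,  1.38, -1.65]), 12.1)
```

View pics/w6.png

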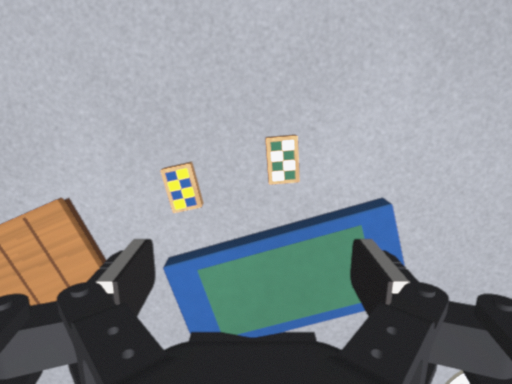

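Both mosaics are picture up: a (green/white) at (282,160) and b (blue/yellow) at (182,188).

```bash
cat >> h.py <<'E'
def mosm(im,ci,rois,z=.016,thr=28):
    lab=cv2.cvtColor(im,cv2.COLOR_RGB2LAB).astype(int)
    for x0,y0,x1,y1 in rois:
        s=lab[y0:y1,x0:x1]; bg=np.median(s.reshape(-1,3),0)
        d=np.sqrt(((s-bg)**2).sum(2)); m=(d>thr).astype(np.uint8)
        m=cv2.morphologyEx(m,cv2.MORPH_CLOSE,np.ones((5,5)))
        k=max(cv2.findContours(m,0,cv2.CHAIN_APPROX_NONE)[0],key=cv2.contourArea)
        P=np.array([ray(ci,p[0][0]+x0,p[0][1]+y0,z)[:2] for p in k],np.float32)
        (c,sz,a)=cv2.minAreaRect(P)
        la=a if sz[0]>sz[1] else a+90
        la=(la+90)%180-90
        print('mosaic c',np.round(c,4),'size',np.round(sz,4),'long axis deg',round(la,1))
E
python3 - <<'E'
from h import *
ci=np.load('w6ci.npy',allow_pickle=True).item()
im=cv2.cvtColor(cv2.imread('pics/w6.png'),4)
mosm(im,ci,[(250,120,315,195),(150,150,215,222)])
# pad corners
hsv=cv2.cvtColor(im,cv2.COLOR_RGB2HSV)
for p in((198,270),(362,227),(220,335)): print(ray(ci,*p,.03))
E
```

```text
mosaic c [0.4265 0.0105] size [0.0357 0.0551] long axis deg -9.3
mosaic c [ 0.43   -0.1093] size [0.0381 0.0553] long axis deg -1.6
[ 0.52996186 -0.11760787  0.03      ]
[0.52324439 0.08160313 0.03      ]
[ 0.62471444 -0.11670885  0.03      ]
```

Emit:
step_arm:
  moves:
    - [0.26, 1.33, -1.5, 0, 0, 0.6, 1]
    - [0.26, 1.33, -3.5, 0, 0, 0.6, 1]
    - [0.26, 1.33, -5.5, 0, 0, 0.6, 1]
    - [0.26, 1.33, -7.2, 0, 0, 0.6, 1]
    - [0.26, 1.33, -8.4, 0, 0, 0.6, 1]
    - [0.26, 1.33, -9.2, 0, 0, 0.6, 1]
    - [0.26, 1.33, -9.2, 0, 0, 0.6, 1]

```text
time: 13.02
eef_pos: [0.4252, 0.0141, 0.0173]
eef_rot: [-2.386, -2.038, 0.004]
wrist_force: [0.9, -0.6, 0.3]
finger_gap: 0.0852
```

```bash
python3 - <<'E'
from h import *
print(jaw())
save('wrist','w7.png')
E
```

```text
(array([0.4252, 0.0141, 0.0173]), np.float64(81.0), 0.08524430055757728, array([ 0.9, -0.6,  0.3]), array([-0.23,  0.08,  2.23,  0.  ,  0.85, -1.65]), 13.025)
```

View pics/w7.png

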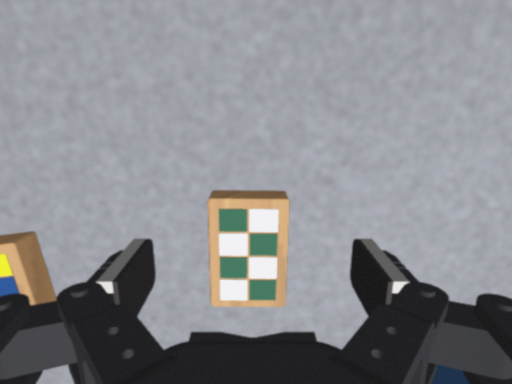

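Emit:
step_arm:
  moves:
    - [0.05, -0.08, -0.28, 0, 0, 0, 1]
    - [0.05, -0.08, -0.28, 0, 0, 0, -1]
    - [0.05, -0.08, -0.28, 0, 0, 0, -1]
    - [0.05, -0.08, -0.28, 0, 0, 0, -1]
    - [0.05, -0.08, -0.28, 0, 0, 0, -1]
    - [0.05, -0.08, -0.28, 0, 0, 0, -1]
    - [0.05, -0.08, -0.28, 0, 0, 0, -1]
  squeeze: 40

```text
time: 13.95
eef_pos: [0.4284, 0.0106, 0.0124]
eef_rot: [2.389, 2.038, 0.001]
wrist_force: [-0.4, -0.2, 6.4]
finger_gap: 0.0348
```

Emit:
step_arm:
  moves:
    - [0, 0, 0.5, 0, 0, 0, -1]
    - [0, 0, 1.5, 0, 0, 0, -1]
    - [0, 0, 2.8, 0, 0, 0, -1]
    - [0, 0, 3.5, 0, 0, 0, -1]
    - [0, 0, 3.5, 0, 0, 0, -1]

```text
time: 14.58
eef_pos: [0.4288, 0.0106, 0.1009]
eef_rot: [2.388, 2.037, 0.004]
wrist_force: [0.6, -0.3, -0.2]
finger_gap: 0.035
```

```bash
python3 - <<'E'
from h import *
print(jaw())
ci=camera_info('wrist')
im=save('wrist','w8.png')
# press pad measures
hsv=cv2.cvtColor(im,cv2.COLOR_RGB2HSV)
E
```

```text
(array([0.4288, 0.0106, 0.1009]), np.float64(80.9), 0.0349711391379811, array([ 0.6, -0.3, -0.2]), array([-0.24, -0.11,  2.21,  0.  ,  1.04, -1.65]), 14.575)
```

View pics/w8.png

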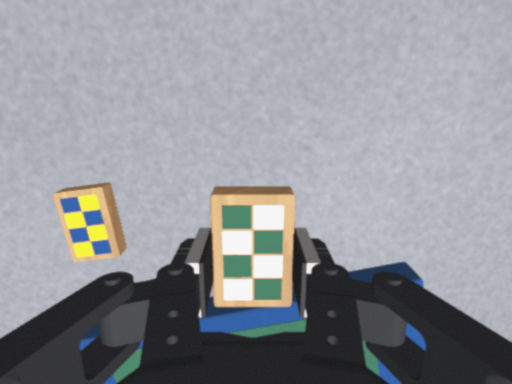

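Emit:
step_arm:
  moves:
    - [1, 0.2, 0, 0, 0, 0.4, -1]
    - [2.5, 0.4, 0, 0, 0, 0.8, -1]
    - [4, 0.6, 0, 0, 0, 1.2, -1]
    - [5.2, 0.78, 0, 0, 0, 1.4, -1]
    - [5.79, 0.78, 0, 0, 0, 1.4, -1]
    - [5.79, 0.78, -1, 0, 0, 1.4, -1]
    - [5.79, 0.78, -1.8, 0, 0, 1.4, -1]
    - [5.79, 0.78, -2.1, 0, 0, 1.4, -1]
    - [5.79, 0.78, -2.1, 0, 0, 1.4, -1]

```text
time: 15.75
eef_pos: [0.5718, 0.0303, 0.0459]
eef_rot: [-2.179, -2.261, 0.002]
wrist_force: [0.4, 0.0, -0.0]
finger_gap: 0.0346
```

```bash
python3 - <<'E'
from h import *
print(jaw())
im=save('scene','s9.png')
cv2.imwrite('pics/s9a.png',cv2.resize(cv2.cvtColor(im,4)[150:300,200:350],None,fx=4,fy=4,interpolation=cv2.INTER_CUBIC))
E
```

```text
(array([0.5718, 0.0303, 0.0459]), np.float64(92.1), 0.034630939115217405, array([ 0.4,  0. , -0. ]), array([-0.14,  0.32,  1.86, -0.  ,  0.96, -1.75]), 15.75)
```

View pics/s9a.png

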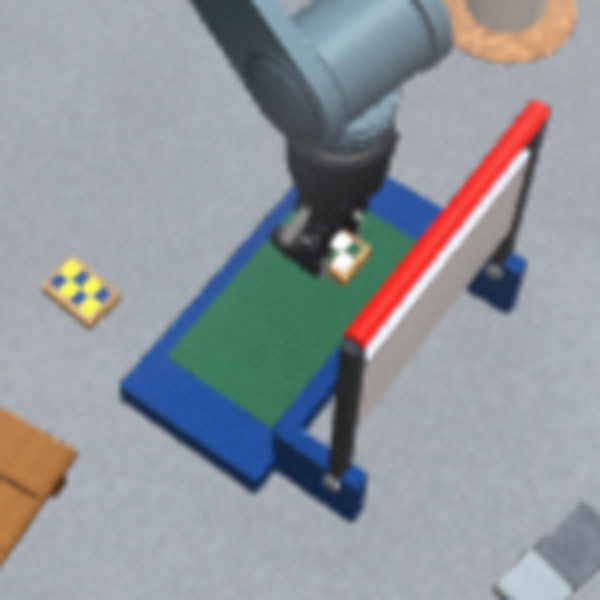

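Emit:
step_arm:
  moves:
    - [0, 0, -0.06, 0, 0, 0, -1]
    - [0, 0, -0.06, 0, 0, 0, 0.5]
    - [0, 0, -0.06, 0, 0, 0, 0.5]
    - [0, 0, -0.06, 0, 0, 0, 0.5]
    - [0, 0, 1, 0, 0, 0, 0.5]
    - [0, 0, 2.5, 0, 0, 0, 0.5]
    - [0, 0, 4, 0, 0, 0, 1]
    - [-1.5, -0.5, 5, 0, 0, 0, 1]
    - [-3.5, -1.5, 6, 0, 0, 0, 1]
    - [-5.5, -2.5, 6, 0, 0, -0.5, 1]

```text
time: 17.05
eef_pos: [0.4351, -0.0331, 0.1992]
eef_rot: [2.255, 2.181, 0.003]
wrist_force: [0.8, -0.4, 0.9]
finger_gap: 0.0853
```

Emit:
step_arm:
  moves:
    - [-0.5, -1.2, 0, 0, 0, 0, 1]
    - [-0.5, -1.2, 0, 0, 0, 0, 1]

```text
time: 17.3
eef_pos: [0.4219, -0.0634, 0.1971]
eef_rot: [2.26, 2.181, 0.001]
wrist_force: [-0.3, 0.1, -0.7]
finger_gap: 0.0854
```

```bash
python3 - <<'E'
from h import *
print(jaw())
ci=camera_info('wrist');np.save('w10ci.npy',ci,allow_pickle=True)
save('wrist','w10.png')
E
```

```text
(array([ 0.4219, -0.0634,  0.1971]), np.float64(88.0), 0.08543703700592963, array([-0.3,  0.1, -0.7]), array([-0.42, -0.27,  2.15, -0.  ,  1.26, -1.95]), 17.3)
```

View pics/w10.png

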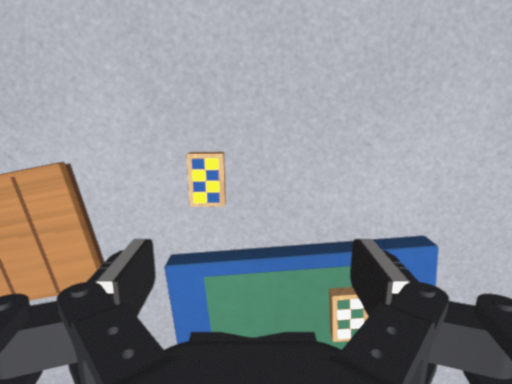

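```bash
python3 - <<'E'
from h import *
ci=np.load('w10ci.npy',allow_pickle=True).item()
im=cv2.cvtColor(cv2.imread('pics/w10.png'),4)
mosm(im,ci,[(170,130,245,225)])
for p in((330,289),(367,288),(330,341)): print('a',ray(ci,*p,.046))
print('padcorner',ray(ci,206,276,.03))
E
```

```text
mosaic c [ 0.4295 -0.1104] size [0.0366 0.0549] long axis deg -1.6
a [0.53830235 0.00783891 0.046     ]
a [0.53847418 0.04417532 0.046     ]
a [0.59909008 0.0094151  0.046     ]
padcorner [ 0.52885355 -0.11607406  0.03      ]
```

Emit:
step_arm:
  moves:
    - [0.32, -1.85, -0.5, 0, 0, 0.05, 1]
    - [0.32, -1.85, -2, 0, 0, 0.05, 1]
    - [0.32, -1.85, -4, 0, 0, 0.05, 1]
    - [0.32, -1.85, -5.8, 0, 0, 0.05, 1]
    - [0.32, -1.85, -6.9, 0, 0, 0.05, 1]
    - [0.32, -1.85, -7.2, 0, 0, 0.05, 1]
    - [0.32, -1.85, -7.3, 0, 0, 0.05, 1]

```text
time: 18.23
eef_pos: [0.4313, -0.1083, 0.0146]
eef_rot: [2.248, 2.193, 0.0]
wrist_force: [-1.1, 0.9, -0.1]
finger_gap: 0.0855
```

Emit:
step_arm:
  moves:
    - [0, 0, 0, 0, 0, 0, -1]
    - [0, 0, 0, 0, 0, 0, -1]
    - [0, 0, 0, 0, 0, 0, -1]
    - [0, 0, 0, 0, 0, 0, -1]
    - [0, 0, 0, 0, 0, 0, -1]
    - [0, 0, 0, 0, 0, 0, -1]

```text
time: 18.98
eef_pos: [0.4313, -0.1089, 0.0153]
eef_rot: [2.249, 2.192, 0.001]
wrist_force: [-0.8, 0.4, 5.1]
finger_gap: 0.0346
```

Emit:
step_arm:
  moves:
    - [0, 0, 0.5, 0, 0, 0, -1]
    - [0, 0, 1.5, 0, 0, 0, -1]
    - [0, 0, 2.8, 0, 0, 0, -1]
    - [0, 0, 3.5, 0, 0, 0, -1]
    - [0, 0, 3.5, 0, 0, 0, -1]

```text
time: 19.6
eef_pos: [0.4317, -0.109, 0.1037]
eef_rot: [2.247, 2.19, 0.002]
wrist_force: [0.2, 0.4, -1.3]
finger_gap: 0.0341
```

```bash
python3 - <<'E'
from h import *
print(jaw())
save('wrist','w11.png')
E
```

```text
(array([ 0.4317, -0.109 ,  0.1037]), np.float64(88.5), 0.034134192864881244, array([ 0.2,  0.4, -1.3]), array([-0.5 , -0.07,  2.17, -0.  ,  1.04, -2.05]), 19.6)
```

View pics/w11.png

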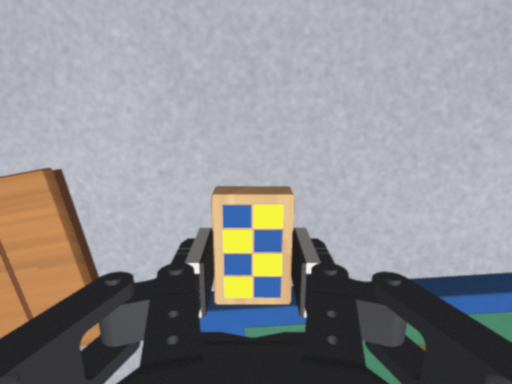

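Emit:
step_arm:
  moves:
    - [1, 0.4, 0, 0, 0, 0.4, -1]
    - [2.5, 0.9, 0, 0, 0, 0.4, -1]
    - [4, 1.4, 0, 0, 0, 0.4, -1]
    - [5.2, 1.8, 0, 0, 0, 0.4, -1]
    - [5.65, 1.8, 0, 0, 0, 0.4, -1]
    - [5.65, 1.8, -1, 0, 0, 0.4, -1]
    - [5.65, 1.8, -1.8, 0, 0, 0.4, -1]
    - [5.65, 1.8, -2.15, 0, 0, 0.4, -1]
    - [5.65, 1.8, -2.25, 0, 0, 0.4, -1]
    - [5.65, 1.8, -2.25, 0, 0, 0.4, -1]

```text
time: 20.9
eef_pos: [0.572, -0.0637, 0.0459]
eef_rot: [2.187, 2.254, 0.001]
wrist_force: [-0.3, -0.4, -0.4]
finger_gap: 0.0347
```

Emit:
step_arm:
  moves:
    - [0, 0, -0.03, 0, 0, 0, 0.5]
    - [0, 0, -0.03, 0, 0, 0, 0.5]
    - [0, 0, -0.03, 0, 0, 0, 0.5]
    - [0, 0, 1, 0, 0, 0, 0.5]
    - [0, 0, 2.5, 0, 0, 0, 0.5]
    - [0, 0, 4, 0, 0, 0, 1]
    - [-2, 0, 6, 0, 0, 0, 1]
    - [-4, 0, 7, 0, 0, 0, 1]
    - [-5, 1, 7.5, 0, 0, 0, 1]
    - [-5, 1.7, 7.5, 0, 0, 0, 1]

```text
time: 22.15
eef_pos: [0.4462, -0.0206, 0.2347]
eef_rot: [2.186, 2.252, 0.003]
wrist_force: [0.7, -0.2, 0.4]
finger_gap: 0.0856
```

```bash
python3 - <<'E'
from h import *
print(jaw())
ci=camera_info('wrist');np.save('w12ci.npy',ci,allow_pickle=True)
save('wrist','w12.png')
im=save('top','t12.png')
cv2.imwrite('pics/t12a.png',cv2.resize(cv2.cvtColor(im,4)[100:250,180:320],None,fx=4,fy=4,interpolation=cv2.INTER_CUBIC))
im=save('scene','s12.png')
cv2.imwrite('pics/s12a.png',cv2.resize(cv2.cvtColor(im,4)[150:300,200:350],None,fx=4,fy=4,interpolation=cv2.INTER_CUBIC))
E
```

```text
(array([ 0.4462, -0.0206,  0.2347]), np.float64(91.7), 0.08556991370256349, array([ 0.7, -0.2,  0.4]), array([-0.3 , -0.25,  2.06,  0.  ,  1.33, -1.9 ]), 22.15)
```

View pics/w12.png

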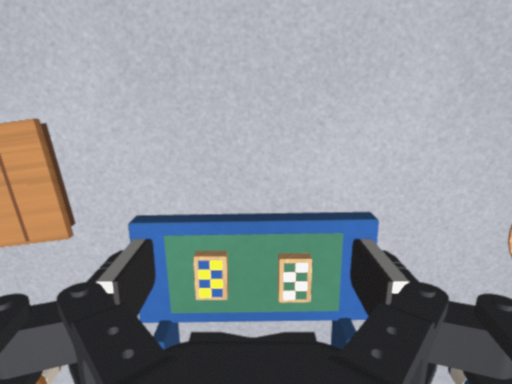

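View pics/t12a.png

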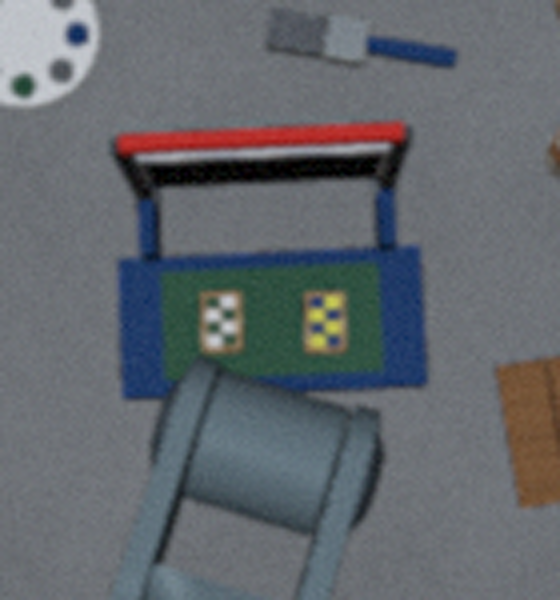

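View pics/s12a.png

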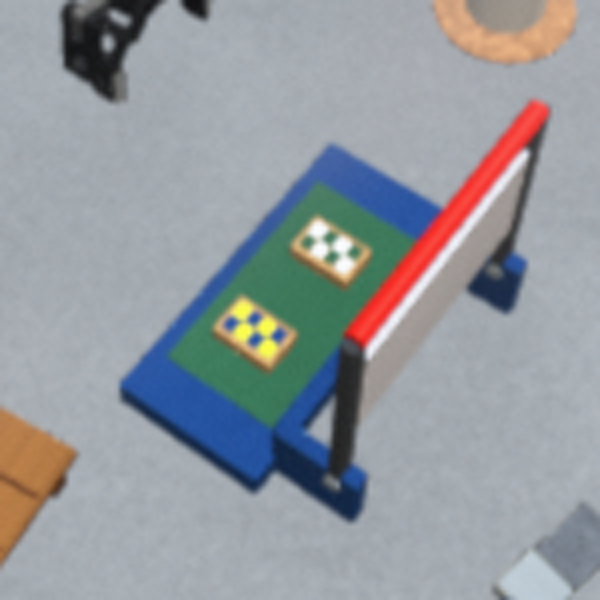

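```bash
python3 - <<'E'
from h import *
for n,f in(('top','t12.png'),('scene','s12.png')):
    im=cv2.imread('pics/'+f);ci=camera_info(n)
    h=cv2.cvtColor(im,cv2.COLOR_BGR2HSV)
    m=((h[...,1]>150)&(h[...,2]>120)&((h[...,0]<8)|(h[...,0]>172))).astype(np.uint8)
    m[:100]=0;m[260:]=0
    k=max(cv2.findContours(m,0,cv2.CHAIN_APPROX_NONE)[0],key=cv2.contourArea)
    P=np.array([ray(ci,*p[0],.253)[:2] for p in k],np.float32);print(n,cv2.minAreaRect(P))
E
```

```text
top ((0.6872266530990601, -0.008139222860336304), (0.012259747833013535, 0.2135474979877472), 2.651721954345703)
scene ((0.6888718008995056, -0.009803466498851776), (0.015058411285281181, 0.21873895823955536), 2.100356101989746)
```

Emit:
step_arm:
  moves:
    - [0, 0, 1.8, 0, 0, -1.1, 1]
    - [0, 0, 3.6, 0, 0, -2.2, 1]
    - [1, 0, 4.2, 0, 0, -3.3, 1]
    - [2.5, 0.1, 4.2, 0, 0, -4.4, 1]
    - [4, 0.1, 4.2, 0, 0, -5.5, 1]
    - [5.5, 0.2, 4.2, 0, 0, -6.7, 1]
    - [7, 0.3, 4.2, 0, 0, -7.9, 1]
    - [8.2, 0.4, 4.2, 0, 0, -9, 1]
    - [9.2, 0.46, 4.2, 0, 0, -10.1, 1]
    - [9.67, 0.46, 4.2, 0, 0, -11.2, 1]

```text
time: 23.55
eef_pos: [0.6899, -0.0104, 0.3363]
eef_rot: [-3.141, -0.05, 0.003]
wrist_force: [0.4, -0.0, -0.1]
finger_gap: 0.0853
```

Emit:
step_arm:
  moves:
    - [0, 0, 0, 0, 0, 0, 0.2]
    - [0, 0, 0, 0, 0, 0, 0.2]

```text
time: 23.8
eef_pos: [0.6883, -0.0099, 0.3375]
eef_rot: [-3.141, -0.061, 0.002]
wrist_force: [0.1, 0.9, 0.3]
finger_gap: 0.0523
```

```bash
python3 - <<'E'
from h import *
print(jaw())
save('wrist','w13.png')
im=save('scene','s13.png')
E
```

```text
(array([ 0.6883, -0.0099,  0.3375]), np.float64(2.2), 0.05232798627278425, array([0.1, 0.9, 0.3]), array([-0.18,  0.28,  1.34, -0.  ,  1.52, -0.22]), 23.8)
```

View pics/w13.png

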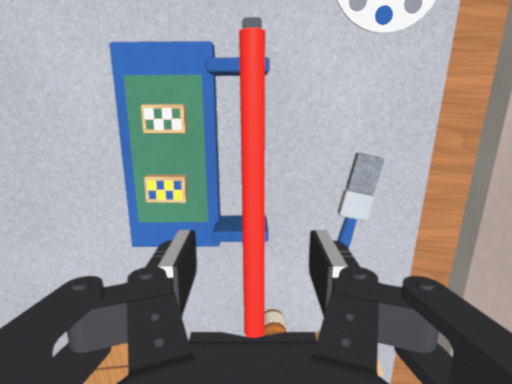

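View pics/s13.png

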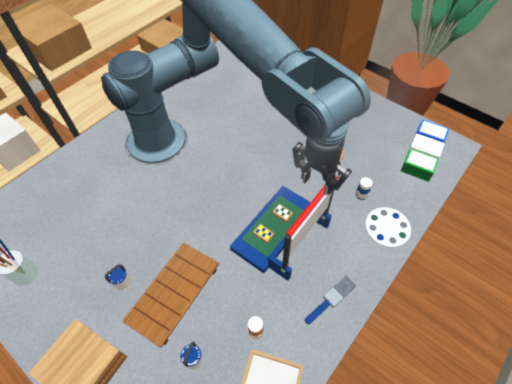

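Emit:
step_arm:
  moves:
    - [0, 0, -1, 0, 0, 0, 0.2]
    - [0, 0, -2.2, 0, 0, 0, 0.2]
    - [0, 0, -3.2, 0, 0, 0, 0.2]
    - [0, 0, -3.2, 0, 0, 0, -0.2]
    - [0, 0, -3.2, 0, 0, 0, -1]
    - [0, 0, -3.2, 0, 0, 0, -1]
    - [0, 0, -3.2, 0, 0, 0, -1]
    - [0, 0, -3.2, 0, 0, 0, -1]
  squeeze: 25

```text
time: 24.9
eef_pos: [0.689, -0.0096, 0.2598]
eef_rot: [3.14, 0.059, 0.003]
wrist_force: [-2.8, 0.0, 7.0]
finger_gap: 0.0145
```

```bash
python3 - <<'E'
from h import *
print(jaw())
p=jaw()[0];
# circle shifts from theta0=0, R=.2, press yaw 2.3
for d in range(0,99,9):
    t=np.radians(d);dx=-.2*np.sin(t);dz=.2*(np.cos(t)-1)
    print(d,np.round([dx*np.cos(.04)/.025,dx*np.sin(.04)/.025,dz/.025],2))
E
```

```text
(array([ 0.689 , -0.0096,  0.2598]), np.float64(2.1), 0.014545017526744121, array([-2.8,  0. ,  7. ]), array([-0.18,  0.32,  1.43, -0.  ,  1.39, -0.22]), 24.9)
0 [-0. -0.  0.]
9 [-1.25 -0.05 -0.1 ]
18 [-2.47 -0.1  -0.39]
27 [-3.63 -0.15 -0.87]
36 [-4.7  -0.19 -1.53]
45 [-5.65 -0.23 -2.34]
54 [-6.47 -0.26 -3.3 ]
63 [-7.12 -0.29 -4.37]
72 [-7.6  -0.3  -5.53]
81 [-7.9  -0.32 -6.75]
90 [-7.99 -0.32 -8.  ]
```

Emit:
step_arm:
  moves:
    - [-0.6, -0.03, 0, 0, 0, 0, -1]
    - [-1.25, -0.05, -0.1, 0, 0, 0, -1]
    - [-2.47, -0.1, -0.39, 0, 0, 0, -1]
    - [-3.63, -0.15, -0.87, 0, 0, 0, -1]
    - [-4.7, -0.19, -1.53, 0, 0, 0, -1]
    - [-5.65, -0.23, -2.34, 0, 0, 0, -1]
    - [-6.1, -0.25, -2.8, 0, 0, 0, -1]
    - [-6.1, -0.25, -2.8, 0, 0, 0, -1]

```text
time: 25.9
eef_pos: [0.5366, -0.0165, 0.1891]
eef_rot: [3.139, 0.058, 0.004]
wrist_force: [-1.0, -1.8, 6.3]
finger_gap: 0.0141
```

```bash
python3 - <<'E'
from h import *
print(jaw())
im=save('scene','s14.png')
cv2.imwrite('pics/s14a.png',cv2.resize(cv2.cvtColor(im,4)[130:290,200:360],None,fx=4,fy=4,interpolation=cv2.INTER_CUBIC))
E
```

```text
(array([ 0.5366, -0.0165,  0.1891]), np.float64(2.1), 0.014076060441682286, array([-1. , -1.8,  6.3]), array([-0.24,  0.03,  1.89, -0.  ,  1.22, -0.28]), 25.9)
```

View pics/s14a.png

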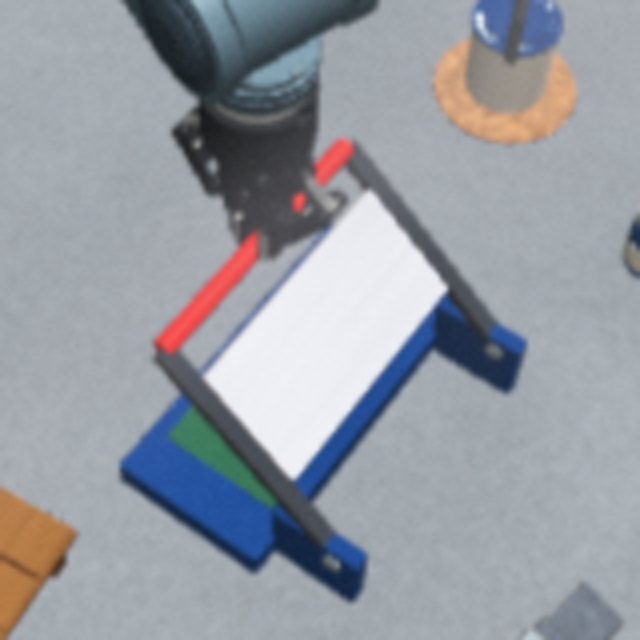

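Emit:
step_arm:
  moves:
    - [-0.37, -0.01, -0.5, 0, 0, 0, -1]
    - [-1.02, -0.04, -1.57, 0, 0, 0, -1]
    - [-1.5, -0.05, -2.73, 0, 0, 0, -1]
    - [-1.8, -0.07, -3.95, 0, 0, 0, -1]
    - [-1.87, -0.07, -4.6, 0, 0, 0, -1]
    - [-1.89, -0.07, -5.0, 0, 0, 0, -1]
    - [-1.89, -0.07, -5.25, 0, 0, 0, -1]
    - [-1.89, -0.07, -5.3, 0, 0, 0, -1]
    - [-1.89, -0.07, -5.3, 0, 0, 0, -1]
    - [-1.89, -0.07, -5.3, 0, 0, 0, -1]

```text
time: 27.2
eef_pos: [0.4889, -0.0186, 0.0559]
eef_rot: [3.139, 0.06, -0.003]
wrist_force: [-6.2, -6.0, 5.6]
finger_gap: 0.0141
```

```bash
python3 - <<'E'
from h import *
print(jaw())
im=save('scene','s15.png')
cv2.imwrite('pics/s15a.png',cv2.resize(cv2.cvtColor(im,4)[130:290,200:360],None,fx=4,fy=4,interpolation=cv2.INTER_CUBIC))
E
```

```text
(array([ 0.4889, -0.0186,  0.0559]), np.float64(2.2), 0.014130672705792055, array([-6.2, -6. ,  5.6]), array([-0.27,  0.13,  2.07, -0.  ,  0.94, -0.31]), 27.2)
```

View pics/s15a.png

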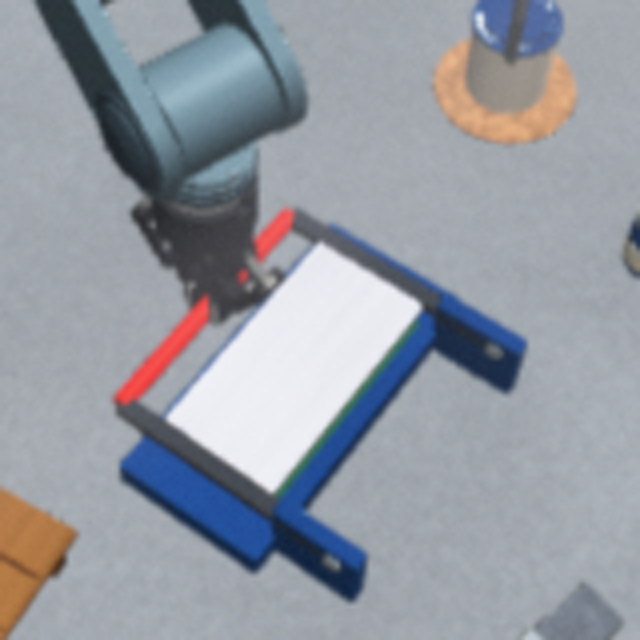

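Emit:
step_arm:
  moves:
    - [0, 0, -0.15, 0, 0, 0, -1]
    - [0, 0, -0.25, 0, 0, 0, -1]
    - [0, 0, -0.25, 0, 0, 0, -1]
    - [0, 0, -0.25, 0, 0, 0, -1]

```text
time: 27.75
eef_pos: [0.4889, -0.0186, 0.0515]
eef_rot: [3.139, 0.061, -0.006]
wrist_force: [-13.9, -5.1, 23.1]
finger_gap: 0.0139
```

Emit:
step_arm:
  moves:
    - [0, 0, 0.5, 0, 0, 0, -1]
    - [0.09, 0, 1.6, 0, 0, 0, -1]
    - [0.39, 0.02, 2.82, 0, 0, 0, -1]
    - [0.87, 0.03, 3.98, 0, 0, 0, -1]
    - [1.52, 0.06, 5.05, 0, 0, 0, -1]
    - [2.34, 0.09, 6.01, 0, 0, 0, -1]
    - [3.29, 0.13, 6.82, 0, 0, 0, -1]
    - [4.36, 0.17, 7.48, 0, 0, 0, -1]
    - [5.52, 0.22, 7.96, 0, 0, 0, -1]
    - [6.74, 0.27, 8.25, 0, 0, 0, -1]

```text
time: 29.0
eef_pos: [0.6595, -0.0104, 0.2601]
eef_rot: [3.141, 0.059, 0.006]
wrist_force: [-3.8, 0.5, 11.0]
finger_gap: 0.0138
```

Emit:
step_arm:
  moves:
    - [0.7, 0.03, 0.08, 0, 0, 0, -1]
    - [1.22, 0.05, 0.1, 0, 0, 0, -1]
    - [1.22, 0.05, 0.1, 0, 0, 0, -1]
    - [1.22, 0.05, 0.1, 0, 0, 0, -1]

```text
time: 29.5
eef_pos: [0.6893, -0.0091, 0.2633]
eef_rot: [3.141, 0.059, 0.006]
wrist_force: [-5.6, 0.8, 16.0]
finger_gap: 0.0133
```

Emit:
step_arm:
  moves:
    - [0, 0, 0, 0, 0, 0, 0]
    - [0, 0, 0, 0, 0, 0, 0.1]
    - [0, 0, 0.5, 0, 0, 0, 0.1]
    - [0, 0, 2, 0, 0, 0, 0.1]
    - [0, 0, 3.5, 0, 0, 0, 0.3]
    - [0, 0, 3.5, 0, 0, 0, 1]

```text
time: 30.25
eef_pos: [0.6894, -0.0096, 0.351]
eef_rot: [3.14, 0.059, 0.013]
wrist_force: [0.4, 0.3, 0.3]
finger_gap: 0.0722
```

```bash
python3 - <<'E'
from h import *
print(jaw())
ci=camera_info('wrist');np.save('w16ci.npy',ci,allow_pickle=True)
save('wrist','w16.png')
im=save('top','t16.png');ci=camera_info('top')
h=cv2.cvtColor(im,cv2.COLOR_RGB2HSV)
im=save('scene','s16.png')
E
```

```text
(array([ 0.6894, -0.0096,  0.351 ]), np.float64(2.1), 0.07217234738942072, array([0.4, 0.3, 0.3]), array([-0.18,  0.27,  1.33,  0.  ,  1.54, -0.22]), 30.25)
```

View pics/w16.png

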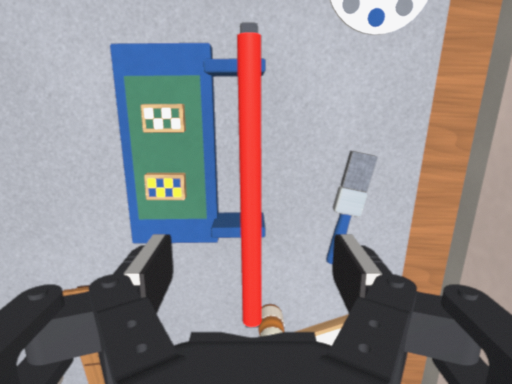

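View pics/s16.png

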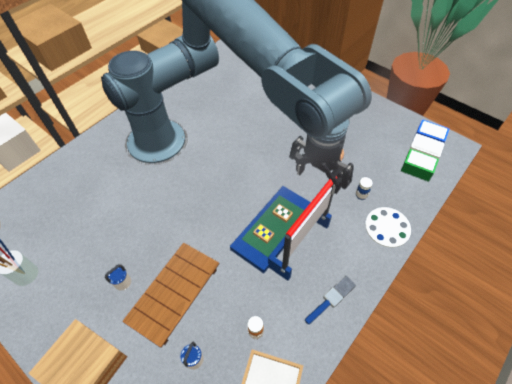

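```bash
python3 - <<'E'
from h import *
ci=np.load('w16ci.npy',allow_pickle=True).item()
im=cv2.cvtColor(cv2.imread('pics/w16.png'),4)
mosm(im,ci,[(130,92,196,144),(134,160,196,212)],z=.046)
ci=camera_info('top');im=cv2.cvtColor(cv2.imread('pics/t12.png'),4)
mosm(im,ci,[(225,168,244,192),(253,168,271,192)],z=.046,thr=22)
E
```

```text
mosaic c [0.5738 0.0289] size [0.0563 0.0359] long axis deg 2.1
mosaic c [ 0.5735 -0.0632] size [0.0566 0.0372] long axis deg 1.9
mosaic c [0.5619 0.0321] size [0.0652 0.0361] long axis deg 0.2
mosaic c [ 0.5692 -0.0616] size [0.0508 0.0361] long axis deg 0.0
```

Emit:
step_arm:
  moves:
    - [-0.5, -0.2, 0, 0, 0, 1.12, 1]
    - [-1.2, -0.5, 0, 0, 0, 2.24, 1]
    - [-2, -0.9, 0, 0, 0, 3.36, 1]
    - [-3, -1.4, 0, 0, 0, 4.48, 1]
    - [-4, -1.8, 0, 0, 0, 5.6, 1]
    - [-4.68, -2.14, -0.5, 0, 0, 6.7, 1]
    - [-4.68, -2.14, -1, 0, 0, 7.8, 1]
    - [-4.68, -2.14, -2, 0, 0, 9, 1]
    - [-4.68, -2.14, -3, 0, 0, 10.1, 1]
    - [-4.68, -2.14, -4, 0, 0, 11.2, 1]

```text
time: 31.65
eef_pos: [0.5698, -0.0627, 0.2429]
eef_rot: [-2.18, -2.258, 0.002]
wrist_force: [1.1, 0.4, 0.5]
finger_gap: 0.0855
```

Emit:
step_arm:
  moves:
    - [0, 0, -1.5, 0, 0, 0, 1]
    - [0, 0, -3.5, 0, 0, 0, 1]
    - [0, 0, -5, 0, 0, 0, 1]
    - [0, 0, -6, 0, 0, 0, 1]
    - [0, 0, -6, 0, 0, 0, 1]

```text
time: 32.28
eef_pos: [0.5679, -0.0621, 0.0919]
eef_rot: [-2.183, -2.25, 0.005]
wrist_force: [0.8, -0.6, 1.1]
finger_gap: 0.0858
```

```bash
python3 - <<'E'
from h import *
print(jaw())
save('wrist','w17.png')
E
```

```text
(array([ 0.5679, -0.0621,  0.0919]), np.float64(91.7), 0.0858455683066816, array([ 0.8, -0.6,  1.1]), array([-0.31,  0.25,  1.85,  0.  ,  1.05, -1.91]), 32.275)
```

View pics/w17.png

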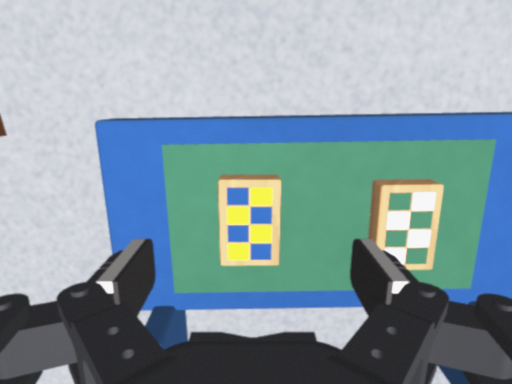

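Emit:
step_arm:
  moves:
    - [0.16, 0, -1, 0, 0, 0, 1]
    - [0.16, 0, -1.7, 0, 0, 0, 1]
    - [0.16, 0, -1.8, 0, 0, 0, 1]
    - [0.16, 0, -1.8, 0, 0, 0, 0]
    - [0.16, 0, -1.8, 0, 0, 0, -1]
    - [0.16, 0, -1.8, 0, 0, 0, -1]
    - [0.16, 0, -1.8, 0, 0, 0, -1]
    - [0.16, 0, -1.8, 0, 0, 0, -1]
    - [0.16, 0, -1.8, 0, 0, 0, -1]
    - [0.16, 0, -1.8, 0, 0, 0, -1]
  squeeze: 40

```text
time: 33.58
eef_pos: [0.5755, -0.0631, 0.0517]
eef_rot: [2.187, 2.254, 0.001]
wrist_force: [-0.7, 0.2, 5.6]
finger_gap: 0.034
```

Emit:
step_arm:
  moves:
    - [0, 0, 0.5, 0, 0, 0, -1]
    - [0, 0, 1.5, 0, 0, 0, -1]
    - [-0.5, -1, 2.8, 0, 0, 0, -1]
    - [-1, -2.5, 3.5, 0, 0, 0.4, -1]
    - [-1.6, -4.2, 3.5, 0, 0, 0.6, -1]
    - [-2, -6, 3.5, 0, 0, 0.8, -1]
    - [-2.4, -7.2, 3.5, 0, 0, 0.9, -1]
    - [-2.6, -7.2, 3.5, 0, 0, 0.95, -1]
    - [-2.6, -7.2, 3.5, 0, 0, 0.95, -1]

```text
time: 34.7
eef_pos: [0.5095, -0.2423, 0.1381]
eef_rot: [-2.033, -2.394, -0.0]
wrist_force: [0.7, 0.9, 0.6]
finger_gap: 0.0332
```

```bash
python3 - <<'E'
from h import *
print(jaw())
ci=camera_info('wrist');np.save('w18ci.npy',ci,allow_pickle=True)
save('wrist','w18.png')
E
```

```text
(array([ 0.5095, -0.2423,  0.1381]), np.float64(99.3), 0.03315787512035632, array([0.7, 0.9, 0.6]), array([-0.64,  0.16,  1.85,  0.  ,  1.13, -2.38]), 34.7)
```

View pics/w18.png

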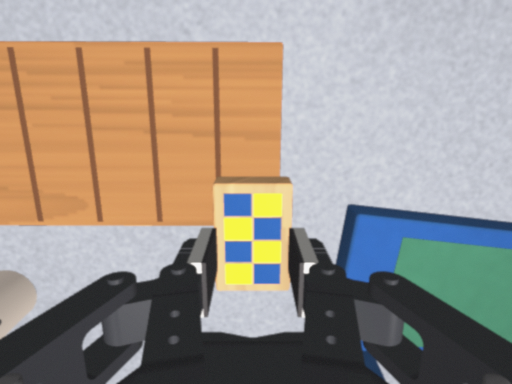

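```bash
python3 - <<'E'
from h import *
ci=np.load('w18ci.npy',allow_pickle=True).item()
a=ray(ci,282,43,.04);b=ray(ci,280,225,.04);print(a,b,(a+b)/2,np.linalg.norm(a-b))
E
```

```text
[ 0.40575196 -0.24061478  0.04      ] [ 0.53131814 -0.21854171  0.04      ] [ 0.46853505 -0.22957825  0.04      ] 0.12749152210108894
```

Emit:
step_arm:
  moves:
    - [-0.1, -1, 0, 0, 0, -0.5, -1]
    - [-0.2, -2.5, 0, 0, 0, -1, -1]
    - [-0.4, -4, 0, 0, 0, -1.5, -1]
    - [-0.56, -5.5, 0, 0, 0, -2, -1]
    - [-0.56, -6.5, 0, 0, 0, -2, -1]
    - [-0.56, -6.5, -1, 0, 0, -2, -1]
    - [-0.56, -6.5, -2.2, 0, 0, -2, -1]
    - [-0.56, -6.5, -2.8, 0, 0, -2, -1]
    - [-0.56, -6.5, -2.9, 0, 0, -2, -1]

```text
time: 35.88
eef_pos: [0.4958, -0.4042, 0.0645]
eef_rot: [-2.344, -2.088, -0.0]
wrist_force: [-0.7, 0.1, 0.1]
finger_gap: 0.0332
```

```bash
python3 - <<'E'
from h import *
print(jaw())
save('wrist','w19.png')
im=save('scene','s19.png')
cv2.imwrite('pics/s19a.png',cv2.resize(cv2.cvtColor(im,4)[220:370,90:240],None,fx=4,fy=4,interpolation=cv2.INTER_CUBIC))
E
```

```text
(array([ 0.4958, -0.4042,  0.0645]), np.float64(83.4), 0.03315669021424423, array([-0.7,  0.1,  0.1]), array([-0.86,  0.43,  1.68,  0.  ,  1.04, -2.32]), 35.875)
```

View pics/s19a.png

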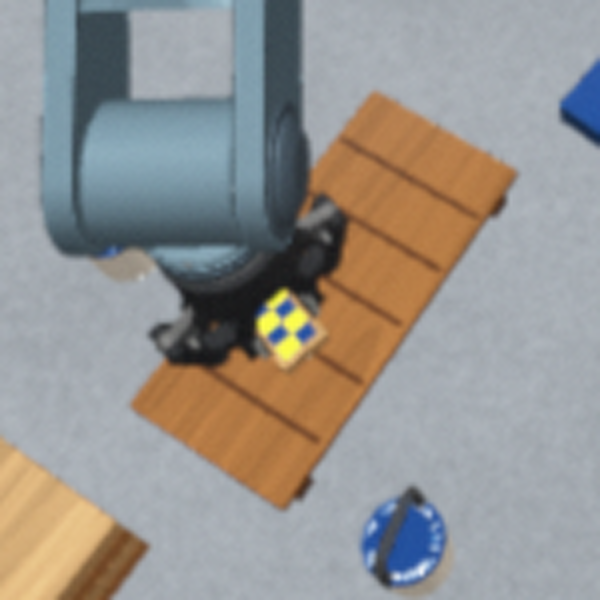

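View pics/w19.png

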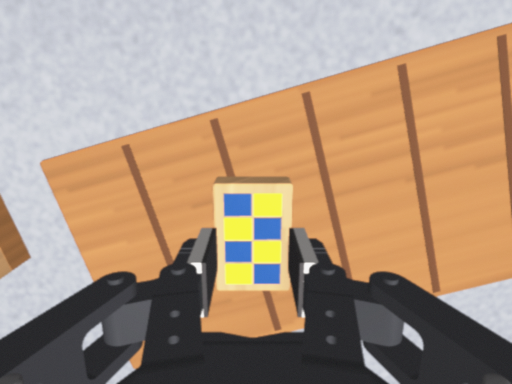

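Emit:
step_arm:
  moves:
    - [0, 0, -0.1, 0, 0, 0, -1]
    - [0, 0, -0.1, 0, 0, 0, -1]

```text
time: 36.22
eef_pos: [0.4961, -0.4057, 0.0638]
eef_rot: [2.346, 2.088, -0.0]
wrist_force: [-0.4, 0.6, -0.2]
finger_gap: 0.033
```

Emit:
step_arm:
  moves:
    - [0, 0, -0.05, 0, 0, 0, -1]
    - [0, 0, -0.1, 0, 0, 0, -1]

```text
time: 36.48
eef_pos: [0.496, -0.4058, 0.0617]
eef_rot: [2.347, 2.088, -0.0]
wrist_force: [-3.7, 3.1, 10.0]
finger_gap: 0.0334
```

Contact made; release and go back for a.

Emit:
step_arm:
  moves:
    - [0, 0, 0.05, 0, 0, 0, 0.5]
    - [0, 0, 0.05, 0, 0, 0, 0.5]
    - [0, 0, 0.05, 0, 0, 0, 0.5]
    - [0, 0, 1, 0, 0, 0, 0.5]
    - [0, 0, 2.5, 0, 0, 0, 0.5]
    - [0, 0, 4.5, 0, 0, 0, 1]
    - [0, 1, 6, 0, 0, 0, 1]
    - [0, 2.5, 6, 0, 0, 0, 1]

```text
time: 37.48
eef_pos: [0.4973, -0.3445, 0.2151]
eef_rot: [2.342, 2.081, 0.001]
wrist_force: [0.5, 0.3, -0.2]
finger_gap: 0.0853
```

```bash
python3 - <<'E'
from h import *
print(jaw())
ci=camera_info('wrist');np.save('w20ci.npy',ci,allow_pickle=True)
save('wrist','w20.png')
save('scene','s20.png')
E
```

```text
(array([ 0.4973, -0.3445,  0.2151]), np.float64(83.3), 0.08530086246552585, array([ 0.5,  0.3, -0.2]), array([-0.79,  0.16,  1.7 ,  0.  ,  1.27, -2.25]), 37.475)
```

View pics/w20.png

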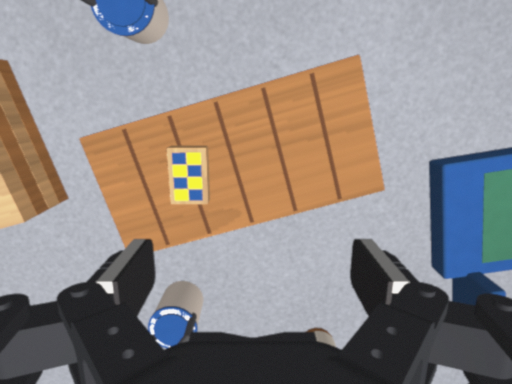

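View pics/s20.png

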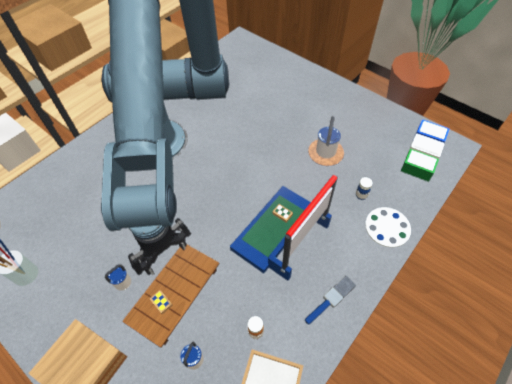

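Emit:
step_arm:
  moves:
    - [0.2, 1, 0, 0, 0, 0.2, 1]
    - [0.6, 3, 0, 0, 0, 0.4, 1]
    - [1, 5, 0, 0, 0, 0.6, 1]
    - [1.4, 7, 0, 0, 0, 0.8, 1]
    - [1.8, 9, 0, 0, 0, 1, 1]
    - [2.2, 11, 0, 0, 0, 1.1, 1]
    - [2.6, 13, 0, 0, 0, 1.1, 1]
    - [3, 14.4, -0.8, 0, 0, 1.1, 1]
    - [3, 14.94, -2.4, 0, 0, 1.1, 1]
    - [3, 14.94, -4, 0, 0, 1.1, 1]

```text
time: 38.83
eef_pos: [0.5707, 0.0323, 0.1091]
eef_rot: [-2.176, -2.265, -0.0]
wrist_force: [-1.2, -0.5, -0.2]
finger_gap: 0.0852
```

Emit:
step_arm:
  moves:
    - [0, 0, -0.8, 0, 0, 0, 1]
    - [0, 0, -0.8, 0, 0, 0, 1]

```text
time: 39.08
eef_pos: [0.5698, 0.0307, 0.089]
eef_rot: [-2.178, -2.26, 0.003]
wrist_force: [0.6, 0.1, 0.1]
finger_gap: 0.0853
```

```bash
python3 - <<'E'
from h import *
print(jaw())
ci=camera_info('wrist');np.save('w21ci.npy',ci,allow_pickle=True)
im=save('wrist','w21.png')
E
```

```text
(array([0.5698, 0.0307, 0.089 ]), np.float64(92.1), 0.08530460148350014, array([0.6, 0.1, 0.1]), array([-0.14,  0.25,  1.85,  0.  ,  1.04, -1.75]), 39.075)
```

View pics/w21.png

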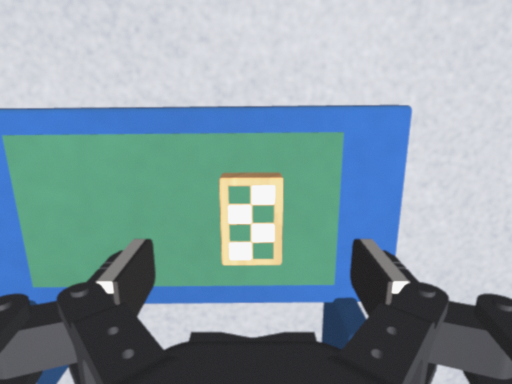

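Emit:
step_arm:
  moves:
    - [0.12, 0, -1, 0, 0, 0, 1]
    - [0.12, 0, -1.6, 0, 0, 0, 1]
    - [0.12, 0, -1.65, 0, 0, 0, 1]
    - [0.12, 0, -1.65, 0, 0, 0, 0]
    - [0.12, 0, -1.65, 0, 0, 0, -1]
    - [0.12, 0, -1.65, 0, 0, 0, -1]
    - [0.12, 0, -1.65, 0, 0, 0, -1]
    - [0.12, 0, -1.65, 0, 0, 0, -1]
    - [0.12, 0, -1.65, 0, 0, 0, -1]

```text
time: 40.25
eef_pos: [0.5745, 0.0305, 0.0503]
eef_rot: [2.179, 2.262, 0.001]
wrist_force: [-0.9, 0.1, 5.6]
finger_gap: 0.0344
```

Emit:
step_arm:
  moves:
    - [0, 0, 0.5, 0, 0, 0, -1]
    - [0, 0, 1.5, 0, 0, 0, -1]
    - [-0.3, -1, 2.8, 0, 0, 0, -1]
    - [-0.8, -2.6, 3.5, 0, 0, -0.2, -1]
    - [-1.4, -4.5, 3.5, 0, 0, -0.4, -1]
    - [-2, -6.5, 3.5, 0, 0, -0.6, -1]
    - [-2.6, -8.5, 3.5, 0, 0, -0.8, -1]
    - [-3.1, -10.5, 3.5, 0, 0, -1, -1]
    - [-3.5, -12.3, 3.5, 0, 0, -1, -1]
    - [-3.72, -13.44, 3.5, 0, 0, -1, -1]

```text
time: 41.5
eef_pos: [0.4801, -0.3075, 0.1373]
eef_rot: [2.334, 2.102, -0.0]
wrist_force: [0.4, 0.6, -0.6]
finger_gap: 0.0339
```

Emit:
step_arm:
  moves:
    - [0, 0, 0, 0, 0, 0, -1]
    - [0, 0, -0.8, 0, 0, 0, -1]
    - [0, 0, -1.6, 0, 0, 0, -1]
    - [0, 0, -2.2, 0, 0, 0, -1]
    - [0, 0, -2.6, 0, 0, 0, -1]
    - [0, 0, -2.6, 0, 0, 0, -1]

```text
time: 42.25
eef_pos: [0.4804, -0.3048, 0.0706]
eef_rot: [-2.33, -2.104, 0.0]
wrist_force: [0.1, -0.2, -1.0]
finger_gap: 0.0343
```

```bash
python3 - <<'E'
from h import *
print(jaw())
im=save('wrist','w22.png')
E
```

```text
(array([ 0.4804, -0.3048,  0.0706]), np.float64(84.2), 0.03429119014822336, array([ 0.1, -0.2, -1. ]), array([-0.76,  0.27,  1.86,  0.  ,  1.01, -2.23]), 42.25)
```

View pics/w22.png

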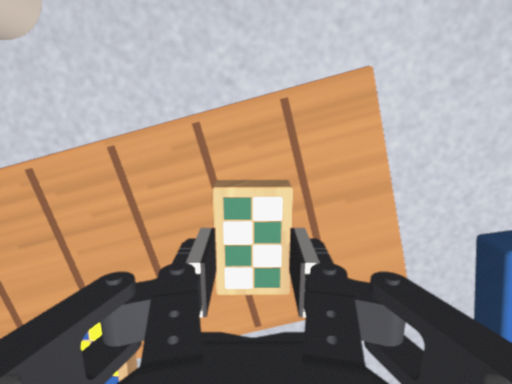

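Emit:
step_arm:
  moves:
    - [0, 0, -0.15, 0, 0, 0, -1]
    - [0, 0, -0.3, 0, 0, 0, -1]
    - [0, 0, -0.35, 0, 0, 0, -1]
    - [0, 0, -0.35, 0, 0, 0, -1]

```text
time: 42.8
eef_pos: [0.4808, -0.3054, 0.063]
eef_rot: [-2.332, -2.105, 0.0]
wrist_force: [0.4, 0.8, -0.1]
finger_gap: 0.0339
```

Emit:
step_arm:
  moves:
    - [0, 0, -0.06, 0, 0, 0, -1]
    - [0, 0, -0.12, 0, 0, 0, -1]
    - [0, 0, -0.12, 0, 0, 0, -1]

```text
time: 43.18
eef_pos: [0.4809, -0.3055, 0.0604]
eef_rot: [2.332, 2.105, -0.0]
wrist_force: [-1.4, 0.4, 3.3]
finger_gap: 0.034
```

Emit:
step_arm:
  moves:
    - [0, 0, 0, 0, 0, 0, 0.4]
    - [0, 0, 0, 0, 0, 0, 0.4]
    - [0, 0, 0, 0, 0, 0, 0.4]
    - [0, 0, 1, 0, 0, 0, 0.4]
    - [0, 0, 2.5, 0, 0, 0, 0.4]
    - [0, 0, 4.5, 0, 0, 0, 1]
    - [-1, 1, 6.5, 0, 0, 0, 1]
    - [-2, 2.5, 7.5, 0, 0, 0, 1]
    - [-2, 4, 7.5, 0, 0, 0, 1]
    - [-2, 4, 7.5, 0, 0, 0, 1]

```text
time: 44.42
eef_pos: [0.4307, -0.2038, 0.2479]
eef_rot: [2.329, 2.107, 0.0]
wrist_force: [0.2, -0.8, 0.1]
finger_gap: 0.0852
```

```bash
python3 - <<'E'
from h import *
print(jaw())
ci=camera_info('wrist');im=save('wrist','w23.png');np.save('w23ci.npy',ci,allow_pickle=True)
save('scene','s23.png');save('top','t23.png')
E
```

```text
(array([ 0.4307, -0.2038,  0.2479]), np.float64(84.3), 0.0852141644934871, array([ 0.2, -0.8,  0.1]), array([-0.68, -0.18,  1.98,  0.  ,  1.34, -2.15]), 44.425)
```

View pics/w23.png

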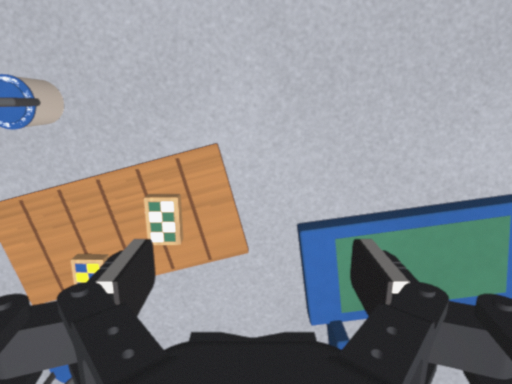

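View pics/s23.png

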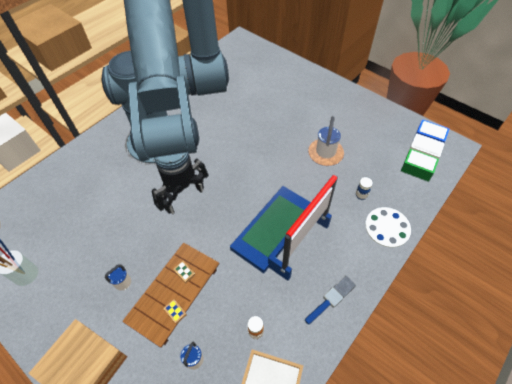

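View pics/t23.png

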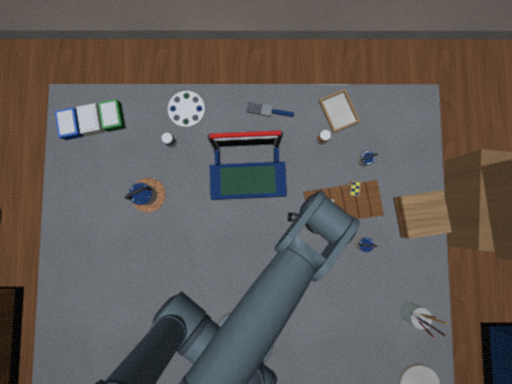

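Mosaic b was shifted: scene (175,311) now, (160,301) before. I'll measure it.

```bash
python3 - <<'E'
from h import *
cs=camera_info('scene')
im=cv2.imread('pics/s23.png');s0=cv2.imread('pics/s0.png')
h=cv2.cvtColor(im,cv2.COLOR_BGR2HSV)
cv2.imwrite('pics/s23a.png',cv2.resize(im[235:350,110:230],None,fx=5,fy=5,interpolation=cv2.INTER_CUBIC))
def st(c):
    d=np.array(c[:2])-np.array([.4885,-.3605]);a=np.radians(9.2);return np.round([d[0]*np.cos(a)+d[1]*np.sin(a),-d[0]*np.sin(a)+d[1]*np.cos(a)],4)
for nm,m in(('b yel',(h[...,0]>22)&(h[...,0]<35)&(h[...,1]>180)&(h[...,2]>150)),):
    ys,xs=np.where(m);print(nm,len(xs),xs.mean(),ys.mean());c=ray(cs,xs.mean(),ys.mean(),.056);print(c,st(c))
c=ray(cs,184,271,.056);print('a',c,st(c))
ct=camera_info('top');c=ray(ct,355,188.5,.056);print('b top',c,st(c))
E
```

```text
b yel 1 176.0 317.0
[ 0.55866899 -0.40954638  0.056     ] [ 0.0614 -0.0596]
a [ 0.48219917 -0.30690709  0.056     ] [0.0023 0.0539]
b top [ 0.53785012 -0.39656797  0.056     ] [ 0.0429 -0.0435]
```

View pics/s23a.png

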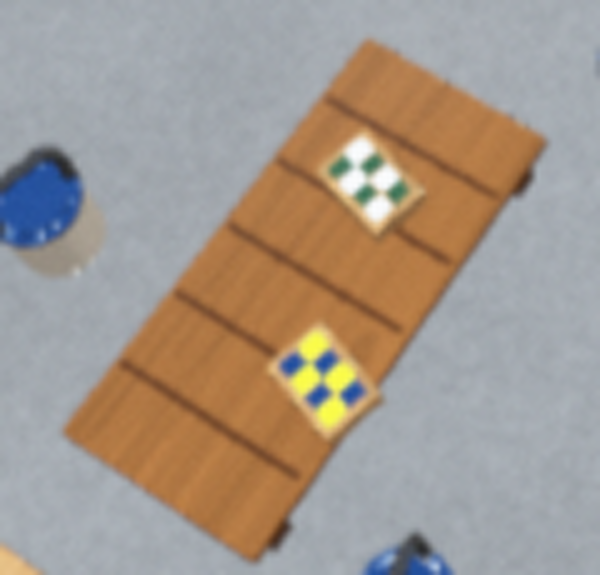

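Emit:
step_arm:
  moves:
    - [0.5, -1, 0, 0, 0, 0, 1]
    - [1.3, -2.7, 0, 0, 0, 0, 1]
    - [2.2, -4.4, 0, 0, 0, 0, 1]
    - [3, -5.8, -0.3, 0, 0, 0, 1]
    - [3.2, -6.2, -0.5, 0, 0, 0, 1]
    - [3.2, -6.2, -0.5, 0, 0, 0, 1]

```text
time: 45.32
eef_pos: [0.5103, -0.3609, 0.2335]
eef_rot: [-2.331, -2.102, 0.0]
wrist_force: [-0.1, -0.9, 0.1]
finger_gap: 0.0856
```

```bash
python3 - <<'E'
from h import *
print(jaw())
ci=camera_info('wrist');im=save('wrist','w24.png');np.save('w24ci.npy',ci,allow_pickle=True)
cs=camera_info('scene');print('scene b',ray(cs,175.2,311.2,.056))
E
```

```text
(array([ 0.5103, -0.3609,  0.2335]), np.float64(84.1), 0.08558726895885146, array([-0.1, -0.9,  0.1]), array([-0.8 ,  0.19,  1.63,  0.  ,  1.32, -2.26]), 45.325)
scene b [ 0.54589453 -0.40041346  0.056     ]
```

View pics/w24.png

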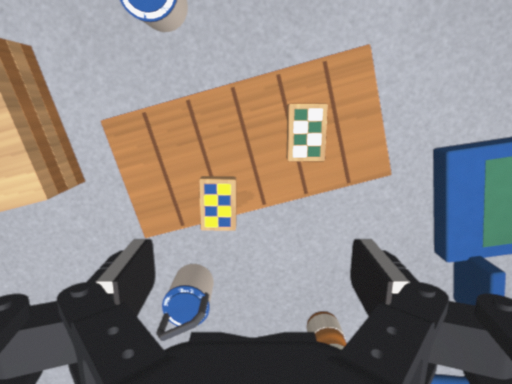

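```bash
python3 - <<'E'
from h import *
ci=np.load('w24ci.npy',allow_pickle=True).item()
im=cv2.cvtColor(cv2.imread('pics/w24.png'),4)
P=[ray(ci,*p,.056) for p in((200,178),(236,178),(234,230),(201,230))]
print(np.mean(P,0),np.linalg.norm(P[0]-P[1]),np.linalg.norm(P[0]-P[3]),np.degrees(np.arctan2(*(P[3]-P[0])[1::-1])))
print('decoy lid z~.06',ray(ci,186,306,.06),'base',ray(ci,195,285,0.03),'handle end',ray(ci,160,335,.1))
print('stand edge',ray(ci,145,236,.04),ray(ci,391,175,.04))
E
```

```text
[ 0.54085298 -0.39952081  0.056     ] 0.03520664125141403 0.05447054457449941 -7.254975240245766
decoy lid z~.06 [ 0.64968051 -0.44796963  0.06      ] base [ 0.64304603 -0.4422731   0.03      ] handle end [ 0.65219473 -0.46579311  0.1       ]
stand edge [ 0.57281548 -0.48448924  0.04      ] [ 0.53270236 -0.22081079  0.04      ]
```

Emit:
step_arm:
  moves:
    - [0.5, -0.8, -0.5, 0, 0, -0.15, 1]
    - [1.03, -1.52, -2, 0, 0, -0.15, 1]
    - [1.03, -1.52, -4, 0, 0, -0.15, 1]
    - [1.03, -1.52, -5.8, 0, 0, -0.15, 1]
    - [1.03, -1.52, -6.7, 0, 0, -0.15, 1]
    - [1.03, -1.52, -6.9, 0, 0, -0.15, 1]
    - [1.03, -1.52, -6.9, 0, 0, -0.15, 1]

```text
time: 46.25
eef_pos: [0.5374, -0.3991, 0.0644]
eef_rot: [2.352, 2.079, 0.0]
wrist_force: [-0.7, 0.2, 0.5]
finger_gap: 0.0852
```

Emit:
step_arm:
  moves:
    - [0, 0, 0, 0, 0, 0, 0]
    - [0, 0, 0, 0, 0, 0, -1]
    - [0, 0, 0, 0, 0, 0, -1]
    - [0, 0, 0, 0, 0, 0, -1]
    - [0, 0, 0, 0, 0, 0, -1]
    - [0, 0, 0, 0, 0, 0, -1]

```text
time: 47.0
eef_pos: [0.5374, -0.399, 0.0641]
eef_rot: [2.352, 2.079, 0.001]
wrist_force: [0.3, 1.5, 6.0]
finger_gap: -0.0002
```

Emit:
step_arm:
  moves:
    - [0, 0, 0.5, 0, 0, 0, -1]
    - [0, 0, 1.2, 0, 0, 0, -1]
    - [-0.8, -0.2, 1.2, 0, 0, 0, -1]
    - [-1.8, -0.3, 1.2, 0, 0, 0, -1]
    - [-1.8, -0.3, 1.2, 0, 0, 0, -1]
    - [-1.8, -0.3, 0.5, 0, 0, 0, -1]
    - [-1.8, -0.3, 0.2, 0, 0, 0, -1]
    - [-1.8, -0.3, 0.1, 0, 0, 0, -1]

```text
time: 48.0
eef_pos: [0.4913, -0.4052, 0.0634]
eef_rot: [-2.352, -2.079, -0.0]
wrist_force: [-0.2, -0.2, 0.2]
finger_gap: 0.0
```

```bash
python3 - <<'E'
from h import *
print(jaw())
im=save('wrist','w25.png')
E
```

```text
(array([ 0.4913, -0.4052,  0.0634]), np.float64(83.0), 1.0457657594879185e-05, array([-0.2, -0.2,  0.2]), array([-0.87,  0.42,  1.68,  0.  ,  1.04, -2.32]), 48.0)
```

View pics/w25.png

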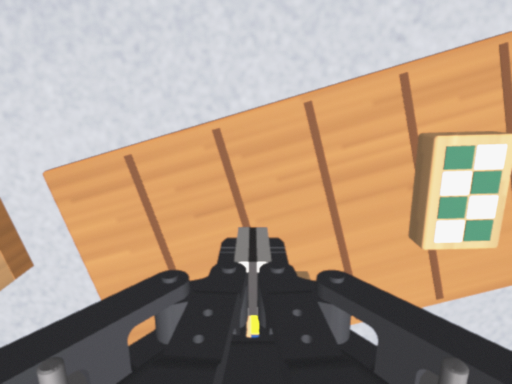

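The grasp was too high and slipped off (gap 0). I'll rise and look.

Emit:
step_arm:
  moves:
    - [0, 0, 1.5, 0, 0, 0, -1]
    - [0, 0.5, 3.5, 0, 0, 0, -1]
    - [0.3, 1.2, 5.5, 0, 0, 0, 0.5]
    - [0.6, 1.6, 6.5, 0, 0, 0, 1]
    - [0.6, 1.6, 6.5, 0, 0, 0, 1]

```text
time: 48.68
eef_pos: [0.5082, -0.3664, 0.2307]
eef_rot: [2.348, 2.078, 0.0]
wrist_force: [-0.7, 0.1, -0.1]
finger_gap: 0.0542
```

```bash
python3 - <<'E'
from h import *
print(jaw())
ci=camera_info('wrist');im=save('wrist','w26.png');np.save('w26ci.npy',ci,allow_pickle=True)
E
```

```text
(array([ 0.5082, -0.3664,  0.2307]), np.float64(83.0), 0.05417186487407595, array([-0.7,  0.1, -0.1]), array([-0.81,  0.2 ,  1.63, -0.  ,  1.31, -2.25]), 48.675)
```

View pics/w26.png

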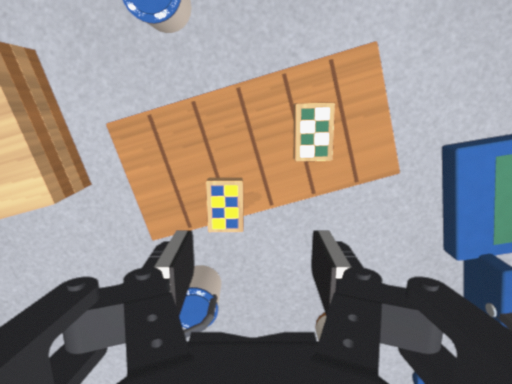

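```bash
python3 - <<'E'
from h import *
ci=np.load('w26ci.npy',allow_pickle=True).item()
P=[ray(ci,*p,.056) for p in((207,180),(243,180),(243,231),(208,231))]
print(np.mean(P,0),np.linalg.norm(P[0]-P[1]),np.linalg.norm(P[0]-P[3]),np.degrees(np.arctan2(*(P[3]-P[0])[1::-1])))
E
```

```text
[ 0.54081738 -0.39919754  0.056     ] 0.03497750892601933 0.05325559732595654 -8.015257902035486
```

Emit:
step_arm:
  moves:
    - [0.5, -0.7, -0.5, 0, 0, 0, 1]
    - [1.15, -1.3, -2, 0, 0, 0, 1]
    - [1.15, -1.3, -4, 0, 0, 0, 1]
    - [1.15, -1.3, -5.8, 0, 0, 0, 1]
    - [1.15, -1.3, -6.6, 0, 0, 0, 1]
    - [1.15, -1.3, -6.8, 0, 0, 0, 1]
    - [1.15, -1.3, -6.8, 0, 0, 0, 1]

```text
time: 49.6
eef_pos: [0.5359, -0.3992, 0.0587]
eef_rot: [2.353, 2.079, 0.0]
wrist_force: [-0.4, -0.2, 0.5]
finger_gap: 0.0851
```

Emit:
step_arm:
  moves:
    - [0.03, 0, -0.17, 0, 0, 0, 1]
    - [0.03, 0, -0.17, 0, 0, 0, 0]
    - [0.03, 0, -0.17, 0, 0, 0, -1]
    - [0.03, 0, -0.17, 0, 0, 0, -1]
    - [0.03, 0, -0.17, 0, 0, 0, -1]
    - [0.03, 0, -0.17, 0, 0, 0, -1]
    - [0.03, 0, -0.17, 0, 0, 0, -1]

```text
time: 50.48
eef_pos: [0.5364, -0.3988, 0.0539]
eef_rot: [2.353, 2.08, 0.0]
wrist_force: [0.8, 0.2, 3.8]
finger_gap: 0.035
```

Gripped (35 mm). Lift and shift inward to stand (0, −0.045).

Emit:
step_arm:
  moves:
    - [0, 0, 0.5, 0, 0, 0, -1]
    - [0, 0, 1.2, 0, 0, 0, -1]
    - [-0.8, -0.1, 1.2, 0, 0, 0, -1]
    - [-1.8, -0.2, 1.2, 0, 0, 0, -1]
    - [-1.8, -0.2, 1.2, 0, 0, 0, -1]
    - [-1.8, -0.2, 0.5, 0, 0, 0, -1]
    - [-1.8, -0.2, 0.2, 0, 0, 0, -1]
    - [-1.8, -0.2, 0.1, 0, 0, 0, -1]

```text
time: 51.48
eef_pos: [0.491, -0.4027, 0.0542]
eef_rot: [-2.352, -2.08, -0.0]
wrist_force: [-0.5, 0.1, -0.8]
finger_gap: 0.0346
```

Emit:
step_arm:
  moves:
    - [0, 0, -0.06, 0, 0, 0, -1]
    - [0, 0, -0.12, 0, 0, 0, -1]
    - [0, 0, -0.12, 0, 0, 0, -1]

```text
time: 51.85
eef_pos: [0.4914, -0.4035, 0.0539]
eef_rot: [2.354, 2.081, 0.0]
wrist_force: [-1.4, 3.6, 5.5]
finger_gap: 0.0349
```

```bash
python3 - <<'E'
from h import *
print(jaw())
im=save('wrist','w27.png')
E
```

```text
(array([ 0.4914, -0.4035,  0.0539]), np.float64(83.0), 0.034898529135150465, array([-1.4,  3.6,  5.5]), array([-0.87,  0.43,  1.69,  0.  ,  1.02, -2.31]), 51.85)
```

View pics/w27.png

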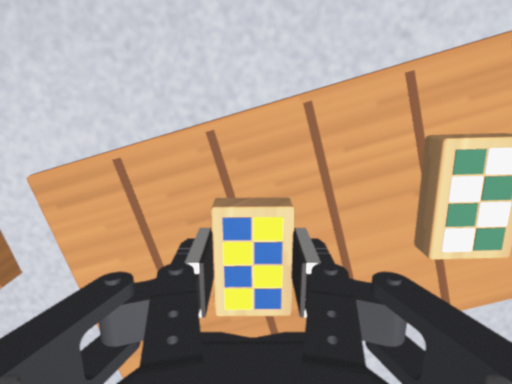

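Emit:
step_arm:
  moves:
    - [0, 0, 0, 0, 0, 0, 0.4]
    - [0, 0, 0, 0, 0, 0, 0.4]
    - [0, 0, 0, 0, 0, 0, 0.4]
    - [0, 0, 1, 0, 0, 0, 0.4]
    - [0, 0, 2.5, 0, 0, 0, 0.4]
    - [0, 0, 4.5, 0, 0, 0, 1]
    - [0.4, 0.6, 6.5, 0, 0, 0, 1]
    - [0.7, 1.5, 7.2, 0, 0, 0, 1]
    - [0.7, 1.5, 7.2, 0, 0, 0, 1]

```text
time: 53.02
eef_pos: [0.5094, -0.3648, 0.2338]
eef_rot: [2.35, 2.082, 0.0]
wrist_force: [0.0, -0.4, 0.4]
finger_gap: 0.0855
```

```bash
python3 - <<'E'
from h import *
print(jaw())
ci=camera_info('wrist');im=save('wrist','w28.png');np.save('w28ci.npy',ci,allow_pickle=True)
save('scene','s28.png')
E
```

```text
(array([ 0.5094, -0.3648,  0.2338]), np.float64(83.1), 0.08549695825199248, array([ 0. , -0.4,  0.4]), array([-0.8 ,  0.19,  1.63,  0.  ,  1.32, -2.25]), 53.025)
```

View pics/w28.png

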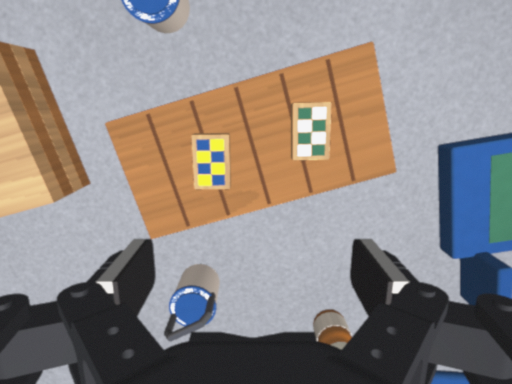

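View pics/s28.png

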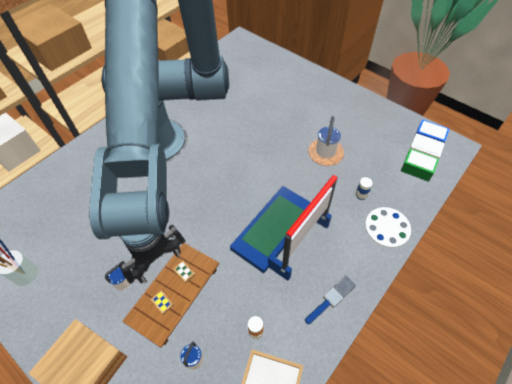

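```bash
python3 - <<'E'
from h import *
ci=np.load('w28ci.npy',allow_pickle=True).item()
def st(c):
    d=np.array(c[:2])-np.array([.4885,-.3605]);a=np.radians(9.2);return np.round([d[0]*np.cos(a)+d[1]*np.sin(a),-d[0]*np.sin(a)+d[1]*np.cos(a)],4)
print('b',st(ray(ci,211,162,.056)),'a',st(ray(ci,312,131,.056)))
a=cv2.imread('pics/s0.png').astype(int);b=cv2.imread('pics/s28.png').astype(int)
d=np.abs(a-b).sum(2)
print('diff jars',d[175:200,355:375].mean(),d[315:340,245:265].mean(),'lever',d[175:270,285:340].mean(),'bg',d[340:370,150:180].mean())
close_job()
E
```

```text
b [ 0.0009 -0.0449] a [-0.0007  0.0557]
diff jars 21.686 20.174 lever 23.792918660287082 bg 26.946666666666665
the job is handed in; nothing more can be done
```

I finished all the steps and handed the job in at about 53 s; no verdict is reported.

- **Pot:** I lifted it off the stand by its handle and set it upright on the cork mat. It looked centred right after release and still stood there in the last picture.
- **Press:** Only mosaics a and b were present, and I laid both on the green pad. I pulled the bar down until the force rose to 23 N against the stop, then carried it back up and let go.
- **Drying stand:** I placed both mosaics, but b was knocked about 45 mm towards the stand's edge after I had set it down. My first attempt to pick it up again was too high and the fingers closed on nothing. The second attempt, lower down, worked, and I put it back in the middle.

**Last checks:**
- In the stand's frame, b sits at (1, −45) mm and a at (−1, 56) mm. Both are flat and picture up, well inside the limits.
- The lever and both jars show no change from the first picture beyond image noise.
- The gripper was clear of everything, at about 0.23 m height.

The camera views disagreed by up to about 12 mm on some points, such as mosaic a on the pad. That was within the tolerances.

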